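Line up the test pieces and close the cover

ROBOT

A 6-joint arm with a two-finger parallel gripper is mounted at the origin on a cart in front of the work surface, level with it; the furniture and walls round the work are solid. World frame = base frame: x ahead of the robot, y to its left, z up, the work surface at z = 0. Lengths are in mm, angles in degrees, forces in N, time in s.
With the tool pointing down it reaches from about 300 to 850 mm from the base axis. Payload 4.2 kg.
Tool frame: the origin (TCP) lies midway between the tips of the shut fingers; the grasp point (between the pads) lies env.grip_depth behind it (env.grip_depth is the distance from the TCP to the grasp point, in mm); z points along the fingers, y is the direction in which the jaws open and shut (so a half turn about z gives the same grasp; the last joint's range is limited). The gripper opens to 91 mm and grips with 3 to 60 N. Pads are 32 mm wide; open, the fingers measure 118 mm over their backs; the gripper's body (76 mm by 178 mm) begins 60 mm behind the grasp point.
Start: joints at [-64.802, 18.312, 89.639, -0, 72.044, -1.146], TCP at [255.173, -515.296, 213.976] pointing down, gripper open.
Joint ranges: [-177.97, 177.97], [-48.28, 115.42], [12.27, 149.76], [-77.06, 257.06], [2.81, 150.46], [-146.56, 146.56]. Speed limits (degrees/s): [147.25, 147.25, 180, 180, 180, 180].

INTERFACE

Orientations are given as [roll, pitch, yaw] about the fixed x, y, z axes, in that order (R = Rz(yaw) Ry(pitch) Rx(roll)).
In Python, from workcell import env, cams, spotter gives the robot as it stands.
- The arm moves only by the tool apply_moves, never from a script. Its argument "plan" is a list of rows, each an object with "jaw": the closure, from 0 (fully open) to 1 (shut); "delta_pos": the shift along the tool's x, y, z in mm, a list of three; "spin": the turn about the tool's z in rad. In form: [{"jaw": jaw, "delta_pos": [dx, dy, dz], "spin": spin}, ...]. A call has exactly 8 rows; each row is the pose to reach, as a shift and turn from the pose measured when the call began, along the tool's axes at that moment; what a row does not reach only later rows make up. A row lasts 1/8 s, in which the tool goes at most 62.5 mm and 10.7 degrees, less where a joint would pass 70% of its speed; a pose out of reach is approached as far as the arm can. A call with a gripper value outside its range is refused whole. The fingers move at their own pace and stop on an object; "squeeze" is the grip in N (left out, the last holds). Time passes only in rows, so rows that repeat a pose let the fingers close, or fill a call up. It gives the time, the measured TCP pose, the force and the opening at its end, in the units of the state.
- env.state(): the state, without advancing time (a new reading comes with each control period).
- cams.grab_frame(name): name is "side" or "top"; returns the picture (480x640x3 uint8, red, green, blue); there is no depth.
- cams.calibration(name): a dict with "camera_matrix" (3x3 intrinsics, pixels), "rvec" (rotation vector, rad) and "tvec" (3), from world to camera coordinates, as OpenCV has them. Camera axes: x right, y down, z forward; pixel columns grow to the right and rows downward; lengths in mm; the calibration is good to about 2 mm. A picture is of the moment at which its call begins. calibration takes no time and is no camera call.
- env.job_done(): hands the job in, once; it reports no verdict.
Trained networks look in the newest picture that a camera, given by its name, has taken for a name from the list of things; names that differ only in an ending like _2 or _b are one class to them, and where a whole thing is asked for, a point or a joint stands for the part that bears it (a point fixed in the world has none). Each returns a list of dicts, best first, with "confidence" (0 to 1); they miss things now and then, are a little off and sometimes report something else, mostly with a low value. They report only what shows in the picture. A call takes as long as a camera call. They do not tell look-alikes from the thing itself.
- spotter.masks_of(camera, target): "region" (480x640 bool, what is visible of it) and "extent" ([left, top, right, bottom] in pixels, round what is visible of it).
The state is a dict: "time_s": time; "qpos": joint angles; "qvel": joint speeds; "effort": joint torques, N m; "ee_pos": TCP position; "ee_rot": TCP orientation; "force": force on the tool from outside, world axes, zero at the start; "torque": the same for the moment, N m; "gripper_width": finger opening in mm.
Only numpy, scipy, OpenCV 4.12 (cv2) and the standard library are available. Lean on these libraries where they do the work, as an engineer would, in place of code of your own. Each camera call takes 0.05 s, during which the arm holds its last target.

TASK

Pack the round steel test pieces that lie on the bench (up to three plain discs and a gear) for storage: lay each one flat on the dark steel packing base, centred on an index mark of its own (any marks), and nudge them all back against the fence so that they stand in one straight, evenly spaced row. Then set the grey cover over the row and press it down evenly at both ends until all four catches have clicked and it sits fully home along every edge. Leave the dark pin standing where it is.

Things in the scene. Friction and masses are not known exactly. Their poses are not given: they have to be found in the camera images.
- base: fixed dark steel base, placed and turned differently each run; plate 119 (x) by 298 (y) by 6 mm, origin at the centre of its underside, 2.5 mm above the bench (feet). Far (+x) side: fence along y, inner face x = +51.5 mm, 8 mm thick. End walls y = 141..149 mm and -149..-141 mm, from x = -19.5 mm to the fence. Walls: rounded tops, z = 26 mm. Near side x = -59.5..-19.5 mm: open loading ledge, level with the floor (z = 6 mm)
- mark_1 (a point): index mark 1, bright line along base x: point at the foot of the fence's inner face, base y = +105 mm, on the floor. A piece of radius r against the fence has its centre r in front (base -x) of it. No fingers fit between neighbours (70 mm apart) or behind a piece: hold it front and back, set down 60 mm before the fence, push in. The floor is slick: a fingertip pressed on top drags a piece
- mark_2 (a point): index mark 2, bright line along base x: point at the foot of the fence's inner face, base y = +35 mm, on the floor. A piece of radius r against the fence has its centre r in front (base -x) of it. No fingers fit between neighbours (70 mm apart) or behind a piece: hold it front and back, set down 60 mm before the fence, push in. The floor is slick: a fingertip pressed on top drags a piece
- mark_3 (a point): index mark 3, bright line along base x: point at the foot of the fence's inner face, base y = -35 mm, on the floor. A piece of radius r against the fence has its centre r in front (base -x) of it. No fingers fit between neighbours (70 mm apart) or behind a piece: hold it front and back, set down 60 mm before the fence, push in. The floor is slick: a fingertip pressed on top drags a piece
- mark_4 (a point): index mark 4, bright line along base x: point at the foot of the fence's inner face, base y = -105 mm, on the floor. A piece of radius r against the fence has its centre r in front (base -x) of it. No fingers fit between neighbours (70 mm apart) or behind a piece: hold it front and back, set down 60 mm before the fence, push in. The floor is slick: a fingertip pressed on top drags a piece
- cover_place (a point): fixed point of the base (base x = +20 mm, y = 0, z = 30 mm): where point cover_top lies when the cover is fully home; axes as the base. The spring catches stand out 5 mm from the outer faces of the end walls, two at each end (base x = -4 and +44 mm)
- cover_top (a point): centre of the upper face of the cover plate; axes as the cover. Laid in place the cover rests on the catches, about 9 mm too high; then each end needs about 12 N down, at the middle of that end over the end wall (cover x = 0, y = +-142 mm), to click in, and stays down. Press one end, then the other, with shut fingers; pressing over one catch alone may rock the cover
- cover_grip (a point): centre of the grip bar on the cover: a solid bar 14 mm (cover x) by 80 mm (cover y), 24 mm high, on the middle of the cover plate; this point lies 12 mm above the plate; axes as the cover
- corner_1 (a point): corner of the cover's upper face at cover x = +40 mm, y = +150 mm; fully home it lies 30 mm above the base's underside
- corner_2 (a point): corner of the cover's upper face at cover x = -40 mm, y = +150 mm; fully home it lies 30 mm above the base's underside
- corner_3 (a point): corner of the cover's upper face at cover x = +40 mm, y = -150 mm; fully home it lies 30 mm above the base's underside
- corner_4 (a point): corner of the cover's upper face at cover x = -40 mm, y = -150 mm; fully home it lies 30 mm above the base's underside
- disc_1_mid (a point): plain steel hardness reference disc with a few tiny dents on top, 64 mm diameter, 12 mm thick, 0.3 kg; this point is its centre, half-way up; lies flat, z up. May be absent
- disc_2_mid (a point): plain steel hardness reference disc with a few tiny dents on top, 64 mm diameter, 12 mm thick, 0.3 kg; this point is its centre, half-way up; lies flat, z up. May be absent
- disc_3_mid (a point): plain steel hardness reference disc with a few tiny dents on top, 65 mm diameter, 15 mm thick, 0.39 kg; this point is its centre, half-way up; lies flat, z up. May be absent
- gear_mid (a point): steel spur gear, 60 mm across the teeth, 14 mm thick, 0.2 kg; this point is its centre, half-way up; lies flat, z up. May be absent
- disc_1: the piece whose centre is point disc_1_mid; its origin is the centre of its underside. May be absent
- disc_2: the piece whose centre is point disc_2_mid; its origin is the centre of its underside. May be absent
- disc_3: the piece whose centre is point disc_3_mid; its origin is the centre of its underside. May be absent
- gear: the piece whose centre is point gear_mid; its origin is the centre of its underside. May be absent
- cover: loose grey plastic cover, an inverted tray, 0.3 kg, 93 (x) by 316 mm (y); origin at its centre, level with the lower edges of the end panels, 26 mm under cover_top. Plate 4 mm; end panels (y ends) 4 mm thick, 22 mm deep; long side panels 16 mm deep. Lies open side down. Goes over the outside of fence and end walls with 3.5 mm play in x, 2 mm in y; half a turn makes no difference
- pin_dark: bystander: dark stepped steel pin standing upright, 25 mm diameter, 63 mm high; to be left alone. A tall fixed testing machine stands beside the work on the right, beyond about world y = -0.43 m (x 0.4 to 0.9 m), with further fixed things at the back beyond x = 0.75 m
Things that resemble listed ones, but are neither listed nor needed, are in the scene too. What is shaped like the disc_1 but brown is not meant. What is shaped like the disc_2 but turquoise is not meant.

How it is judged (in metres and radians):
On the way, in this order (a step that is already met when the one before it is completed fails the run):
1. every piece present lies flat on the base on a mark of its own, against the fence (x of each of disc_1_mid, disc_2_mid in the frame of base above 0.0155 m and (y of disc_1_mid in the frame of base between 0.1 and 0.11 m or y of disc_1_mid in the frame of base between 0.03 and 0.04 m or y of disc_1_mid in the frame of base between -0.04 and -0.03 m or y of disc_1_mid in the frame of base between -0.11 and -0.1 m) and z of disc_1_mid in the frame of base between 0.006 and 0.015 m and (y of disc_2_mid in the frame of base between 0.1 and 0.11 m or y of disc_2_mid in the frame of base between 0.03 and 0.04 m or y of disc_2_mid in the frame of base between -0.04 and -0.03 m or y of disc_2_mid in the frame of base between -0.11 and -0.1 m) and z of disc_2_mid in the frame of base between 0.006 and 0.015 m and x of disc_3_mid in the frame of base above 0.015 m and (y of disc_3_mid in the frame of base between 0.1 and 0.11 m or y of disc_3_mid in the frame of base between 0.03 and 0.04 m or y of disc_3_mid in the frame of base between -0.04 and -0.03 m or y of disc_3_mid in the frame of base between -0.11 and -0.1 m) and z of disc_3_mid in the frame of base between 0.006 and 0.0165 m and x of gear_mid in the frame of base above 0.0175 m and (y of gear_mid in the frame of base between 0.1 and 0.11 m or y of gear_mid in the frame of base between 0.03 and 0.04 m or y of gear_mid in the frame of base between -0.04 and -0.03 m or y of gear_mid in the frame of base between -0.11 and -0.1 m) and z of gear_mid in the frame of base between 0.006 and 0.016 m), for 0.3 s.
2. the cover is snapped home at all four corners (z of each of corner_1, corner_2, corner_3, corner_4 in the frame of base below 0.0325 m and horizontal distance between cover_top and cover_place below 0.006 m and angle between the x axis of cover_top and the x axis of base, either way round below 0.06 rad), for 0.3 s.
At the end, for the whole second after the job is handed in: Each piece present lies flat on the base, within 4 mm of touching the fence and 5 mm of the line of a mark; the cover is on, its four corners under 2.5 mm above fully home and its centre within 6 mm of its place; all released and at rest (all of step 1 and all of step 2 and linear speed of each of disc_1, disc_2, disc_3, gear, cover below 0.01 m/s).
It fails at once if the dark pin has been moved more than 3 cm or tipped over (distance of pin_dark from where it was at the start of the episode above 0.03 m or angle between pin_dark's own z axis and vertical above 0.5 rad).
Of disc_1, disc_2, disc_3, gear only 3 to 4 are there at a start; the rules pass over those that are not, and their reading is None.
At some moment in a run one of disc_1, disc_2, disc_3, gear, cover may be knocked a few centimetres aside while the robot is not near it.
Once in a run the grip may slacken for a moment while it holds something.
It also fails if it takes over 210 s, if anything falls off the work surface, if the arm or the gripper's body presses on something with over 40 N, if the wrist force passes 120 N, or if a joint passes its speed limit or range.

## Working session

There is one attempt and no reset: what is moved stays moved. The work goes in short steps, Python scripts to look and compute and a tool call to move; the robot and the scene stay as the last step left them, time stands still between calls to the robot, and variables do not carry over. Pictures are saved under pics/ and viewed, and the job is handed in when it is done.

Besides the shell and the picture viewer there is one more tool, called after ">>>" as name(argument=value, ...), one argument or row to a line, values as JSON. apply_moves: Moves the arm, as the interface text tells. Its arguments: {"type":"object","properties":{"plan":{"type":"array"},"squeeze":{"type":"number"}},"required":["plan"]}

```bash
ls; mkdir -p pics; python3 - <<'E'
from workcell import env,cams,spotter
import cv2
print(env.state(), env.grip_depth)
for n in ("side","top"):
    im=cams.grab_frame(n); cv2.imwrite(f"pics/{n}0.png",im[:,:,::-1]); c=cams.calibration(n); print(n,c)
E
```

```text
pics
{'time_s': 0.0, 'qpos': array([-6.48033576e+01,  1.83502207e+01,  8.97053442e+01, -4.07636346e-04,
        7.20422612e+01, -1.14386178e+00]), 'qvel': array([-0.08321969, -0.02307189, -0.00318131, -0.02577771,  0.00071565,
       -0.04802053]), 'effort': array([-1.44460901e-03, -4.12458050e+01, -2.31980413e+01,  7.26310839e-02,
        4.59195999e-02, -1.58271914e-04]), 'ee_pos': array([ 254.93877909, -514.84757565,  213.14169961]), 'ee_rot': array([-1.79902186e+02, -1.56539842e-03,  2.63406289e+01]), 'force': array([-0.32218131, -0.07290639, -0.00854311]), 'torque': array([-0.0546561 ,  0.0136378 ,  0.02601141]), 'gripper_width': 91.23355770479927} 18.8
side {'camera_matrix': array([[532.22834762,   0.        , 315.80865252],
       [  0.        , 532.22834762, 240.41521267],
       [  0.        ,   0.        ,   1.        ]]), 'rvec': array([ 1.99408946, -0.40255702,  0.2791559 ]), 'tvec': array([-445.95439085,  151.89063459,  972.91928808])}
top {'camera_matrix': array([[483.05088622,   0.        , 314.14069684],
       [  0.        , 483.05088622, 235.15072454],
       [  0.        ,   0.        ,   1.        ]]), 'rvec': array([ 2.10794095, -2.15886079,  0.16993932]), 'tvec': array([  76.48744642,  510.04018697, 1096.22613251])}
```

View pics/top0.png

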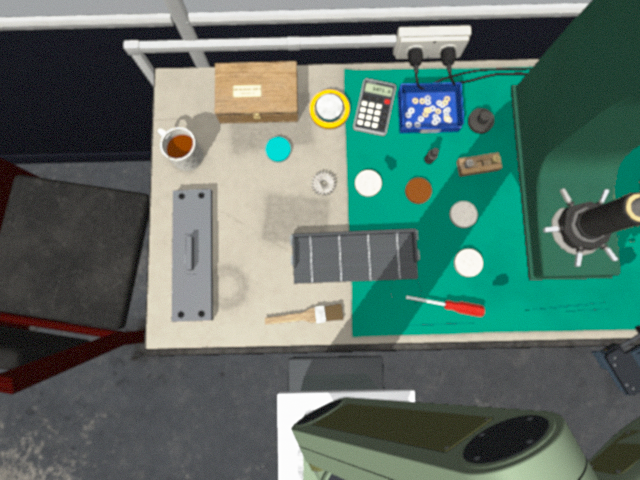

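View pics/side0.png

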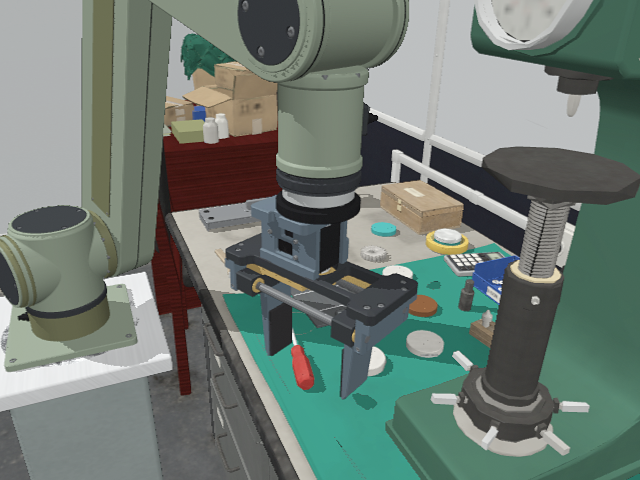

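```bash
cat > h.py <<'E'
from workcell import env,cams,spotter
import cv2,numpy as np
from scipy.optimize import minimize
C={}
def cal(n):
    if n not in C: C[n]=cams.calibration(n)
    c=C[n]; return np.array(c["camera_matrix"]),np.array(c["rvec"],float),np.array(c["tvec"],float)
def proj(n,P):
    K,r,t=cal(n); return cv2.projectPoints(np.asarray(P,float).reshape(-1,1,3),r,t,K,None)[0].reshape(-1,2)
def unproj(n,uv,z):
    K,r,t=cal(n); R=cv2.Rodrigues(r)[0]; o=-R.T@t
    d=R.T@np.linalg.inv(K)@np.array([uv[0],uv[1],1.]); return o+d*(z-o[2])/d[2]
def grab(n,f=None):
    im=cams.grab_frame(n)
    if f: cv2.imwrite("pics/"+f,np.ascontiguousarray(im[:,:,::-1]))
    return im
A=np.linspace(0,2*np.pi,48,endpoint=False)
def cyl(x,y,r,z0,h):
    c=np.c_[x+r*np.cos(A),y+r*np.sin(A)]
    return np.vstack([np.c_[c,np.full(48,z0)],np.c_[c,np.full(48,z0+h)]])
S=16
def hullmask(n,P,shape,off,up=6):
    uv=(proj(n,P)-off+0.5)*up-0.5
    h=cv2.convexHull(np.round(uv*S).astype(np.int32).reshape(-1,1,2))
    m=np.zeros((shape[0]*up,shape[1]*up),np.uint8)
    cv2.fillConvexPoly(m,h,1,shift=4)
    return cv2.resize(m.astype(np.float32),(shape[1],shape[0]),interpolation=cv2.INTER_AREA)
def fit(n,mask,model,p0,steps):
    ys,xs=np.where(mask); l,t,r,b=max(xs.min()-15,0),max(ys.min()-15,0),xs.max()+16,ys.max()+16
    M=mask[t:b,l:r].astype(np.float32)
    f=lambda q: np.abs(hullmask(n,model(q*steps),M.shape,np.array([l,t]))-M).sum()/M.sum()
    q0=np.array(p0,float)/steps
    sim=np.vstack([q0]+[q0+e for e in np.eye(len(q0))])
    o=minimize(f,q0,method="Nelder-Mead",options=dict(initial_simplex=sim,xatol=.005,fatol=1e-5))
    return o.x*steps,o.fun
def boxrect(q,x0,x1,y0,y1,z0,z1):
    x,y,a=q; c,s=np.cos(a),np.sin(a)
    return [(x+c*X-s*Y,y+s*X+c*Y,z) for X in(x0,x1) for Y in(y0,y1) for z in(z0,z1)]
def basepts(q):
    return boxrect(q,-59.5,-19.5,-149,149,2.5,8.5)+boxrect(q,-19.5,59.5,-149,149,2.5,28.5)
def coverpts(q,z0=0): return boxrect(q,-46.5,46.5,-158,158,z0+0,z0+26)
E
python3 - <<'E'
from h import *
im=grab("top")
for t in ("disc_1","disc_3","gear","pin_dark","cover","base"):
    for m in spotter.masks_of("top",t):
        r=m["region"]; ys,xs=np.where(r); l=[int(v) for v in m["extent"]]
        w=unproj("top",(xs.mean(),ys.mean()),8)
        print(t,round(m["confidence"],2),l,r.sum(),w.round(), im[r].mean(0).round())
        if m["confidence"]<.3: continue
        if t in("disc_1","disc_3","gear"):
            for rad,h in ((32,12),(32.5,15),(30,14)):
                p,e=fit("top",r,lambda q:cyl(q[0],q[1],rad,0,h),w[:2],np.array([4,4.])); print("   ",rad,p.round(1),round(e,3))
        if t=="cover":
            print(fit("top",r,coverpts,[*w[:2],0],np.array([5,5,.05])))
        if t=="base":
          for a in(0,np.pi):
            print(fit("top",r,basepts,[*w[:2],a],np.array([5,5,.05])))
E
```

```text
disc_1 0.94 [265, 138, 291, 162] 511 [738. 150.   8.] [ 13. 214. 208.]
    32 [738.7 150.4] 0.062
    32.5 [738.2 150.3] 0.107
    30 [738.1 150.4] 0.061
disc_1 0.88 [450, 200, 476, 231] 560 [ 560. -300.    8.] [198. 195. 183.]
    32 [ 560.2 -300.1] 0.046
    32.5 [ 559.7 -299.7] 0.091
    30 [ 559.9 -299.9] 0.069
disc_1 0.73 [287, 226, 420, 285] 6311 [464. -32.   8.] [102. 105. 106.]
    32 [440.2 -19.7] 0.909
    32.5 [ 443.7 -142.9] 0.903
    30 [435.8 -10.6] 0.919
disc_1 0.72 [455, 246, 482, 274] 620 [ 441. -304.    8.] [244. 243. 236.]
    32 [ 440.7 -304.5] 0.041
    32.5 [ 440.6 -304.2] 0.045
    30 [ 440.1 -304.9] 0.124
disc_1 0.7 [354, 169, 379, 195] 549 [644. -72.   8.] [244. 243. 237.]
    32 [644.6 -72. ] 0.044
    32.5 [644.3 -71.5] 0.063
    30 [644.3 -71.5] 0.102
disc_1 0.67 [405, 178, 429, 204] 543 [ 623. -195.    8.] [151.  93.  42.]
    32 [ 623.2 -195.8] 0.045
    32.5 [ 622.6 -195.4] 0.087
    30 [ 622.7 -195.5] 0.072
disc_3 0.94 [265, 138, 291, 162] 511 [738. 150.   8.] [ 13. 214. 208.]
    32 [738.7 150.4] 0.062
    32.5 [738.2 150.3] 0.107
    30 [738.1 150.4]
[... 1344 characters left out ...]
187, 211, 322] 5324 [474. 360.   8.] [143. 145. 148.]
(array([476.62115312, 358.50916462,   1.58839769]), np.float64(0.030287377536296844))
cover 0.15 [450, 198, 477, 230] 549 [ 561. -301.    8.] [200. 196. 185.]
base 0.81 [288, 228, 418, 285] 6394 [464. -32.   8.] [102. 106. 107.]
(array([ 4.62398982e+02, -3.03706559e+01,  2.07562753e-02]), np.float64(0.029563304036855698))
(array([464.43922065, -30.54874328,   3.15917547]), np.float64(0.04399089142680168))
base 0.37 [170, 190, 212, 323] 5329 [474. 360.   8.] [143. 145. 148.]
(array([476.10623611, 357.18828125,   1.68104016]), np.float64(0.320260226726532))
(array([474.6310376 , 358.13907744,   4.78560428]), np.float64(0.26271867752075195))
```

```bash
python3 - <<'E'
from h import *
im=cv2.imread("pics/top0.png")
# overlay
x,y,a=462.4,-30.4,0.0208
def B(X,Y,Z): 
    c,s=np.cos(a),np.sin(a); return (x+c*X-s*Y,y+s*X+c*Y,Z+2.5)
sc=5; l,t=280,220
cr=cv2.resize(im[t:t+70,l:l+150],None,fx=sc,fy=sc,interpolation=cv2.INTER_CUBIC)
def dl(P,Q,col):
    p=((proj("top",[P,Q])-[l,t]+.5)*sc-.5).round().astype(int); cv2.line(cr,tuple(p[0].tolist()),tuple(p[1].tolist()),col,1)
for Y in(105,35,-35,-105): dl(B(-59.5,Y,6),B(51.5,Y,6),(0,0,255))
dl(B(51.5,-141,26),B(51.5,141,26),(0,255,0)); dl(B(-59.5,-149,6),B(-59.5,149,6),(0,255,255)); dl(B(51.5,-141,6),B(51.5,141,6),(255,0,0))
dl(B(59.5,-141,26),B(59.5,141,26),(0,255,0))
cv2.imwrite("pics/base_ov.png",cr)
E
```

```text
(no output)
```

View pics/base_ov.png

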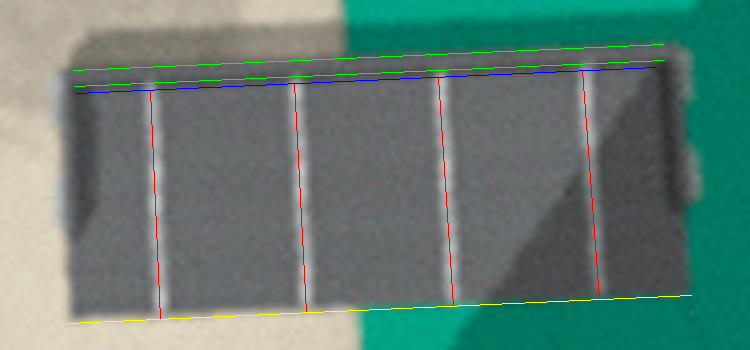

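```bash
cat > basefit.py <<'E'
from h import *
from scipy.ndimage import map_coordinates
from scipy.optimize import least_squares
def refine(g,p,cam="top"):
    p=np.array(p,float)
    for it in range(3):
        x,y,a=p
        def B(q,X,Y,Z):
            c,s=np.cos(q[2]),np.sin(q[2]); return (q[0]+c*X-s*Y,q[1]+s*X+c*Y,Z+2.5)
        obs=[]
        d=np.arange(-9,9.01,.25)
        def samp(pts):
            uv=proj(cam,pts); return map_coordinates(g,[uv[:,1],uv[:,0]],order=1)
        for Y in(105,35,-35,-105):
            for X in np.arange(-50,40,6):
                v=samp([B(p,X,Y+e,6) for e in d]); v=v-np.percentile(v,40); v[v<0]=0
                if v.max()>8:
                    w=np.where(np.abs(d-d[v.argmax()])<4,v,0); obs.append((1,X,Y,(w*d).sum()/w.sum()))
            # line end
            e2=np.arange(-12,12.01,.25)
            v=samp([B(p,51.5+e,Y,6) for e in e2]); obs.append((2,51.5,Y,e2[np.gradient(cv2.GaussianBlur(v.reshape(1,-1),(9,1),0).ravel()).argmin()]))
        for Y in np.r_[-135:-110:5,-98:-42:6,-28:29:6,42:99:6,112:136:6]:
            e2=np.arange(-10,10.01,.25)
            v=samp([B(p,-59.5+e,Y,6) for e in e2]); gr=np.abs(np.gradient(cv2.GaussianBlur(v.reshape(1,-1),(9,1),0).ravel()))
            if gr.max()>1: obs.append((3,-59.5,Y,e2[gr.argmax()]))
        P=np.array(obs); q=p.copy()
        for k in(1,2,3):
            o=P[P[:,0]==k]; print(k,len(o),np.median(o[:,3]).round(2),o[:,3].std().round(2))
        def res(z):
            r=[]
            for k,X,Y,e in obs:
                if k==1: w=B(q,X,Y+e,6)
                else: w=B(q,X+e,Y,6)
                c,s=np.cos(z[2]),np.sin(z[2]); dx,dy=w[0]-z[0],w[1]-z[1]
                bx,by=c*dx+s*dy,-s*dx+c*dy
                r.append(by-Y if k==1 else bx-X)
            return r
        p=least_squares(res,p,loss="soft_l1",x_scale=[1,1,.01]).x
        print(p.round(4))
    return p
if __name__=="__main__":
    g=cv2.cvtColor(cv2.imread("pics/top0.png"),cv2.COLOR_BGR2GRAY).astype(float)
    print(refine(g,[464,-30.4,.0208]))
E
python3 basefit.py
```

```text
1 60 -0.44 0.4
2 4 0.5 0.57
3 21 0.75 1.36
[ 4.644093e+02 -3.099390e+01  1.860000e-02]
1 60 0.16 0.38
2 4 -0.5 0.65
3 21 0.0 1.35
[ 4.641407e+02 -3.101430e+01  1.550000e-02]
1 60 0.14 0.41
2 4 -0.38 0.37
3 21 0.25 1.36
[ 4.643663e+02 -3.099710e+01  1.740000e-02]
[ 4.64366333e+02 -3.09971403e+01  1.74374973e-02]
```

```bash
cat > nav.py <<'E'
from h import *
from scipy.spatial.transform import Rotation as Ro
import sys
BP=[464.4,-31.0,0.0174]
def b2w(X,Y,p=BP):
    c,s=np.cos(p[2]),np.sin(p[2]); return np.array([p[0]+c*X-s*Y,p[1]+s*X+c*Y])
def w2b(x,y,p=BP):
    c,s=np.cos(p[2]),np.sin(p[2]); dx,dy=x-p[0],y-p[1]; return np.array([c*dx+s*dy,-s*dx+c*dy])
def go(*wps):
    s=env.state(); p=s["ee_pos"]; R=Ro.from_euler("xyz",s["ee_rot"],degrees=True)
    print("t",round(s["time_s"],2),"tcp",p.round(1),s["ee_rot"].round(1),"F",s["force"].round(1),"w",round(s["gripper_width"],1),"q",s["qpos"].round(0))
    print("base xy",w2b(*p[:2]).round(1))
    for w in wps:
        d=R.inv().apply(np.array(w[:3])-p); sp=-np.deg2rad((w[3]-s["ee_rot"][2]+180)%360-180) if len(w)>3 else 0
        print(" ->",np.round(w,1),"delta",d.round(1),"spin",round(sp,3),"rows",round(np.linalg.norm(d)/62.5,1))
E
python3 - <<'E'
from nav import *
go((440.7,-304.4,120,91),(440.7,-304.4,2,91))
E
```

```text
t 0.45 tcp [ 255.1 -515.3  213.9] [-180.     0.    26.3] F [ 0.4  0.3 -0.5] w 91.1 q [-65.  18.  90.  -0.  72.  -1.]
base xy [-217.6 -480.5]
 -> [ 440.7 -304.4  120.    91. ] delta [ 259.9 -106.6   93.9] spin -1.128 rows 4.7
 -> [ 440.7 -304.4    2.    91. ] delta [ 259.9 -106.6  211.9] spin -1.128 rows 5.6
```

>>> apply_moves(
  plan=[
    {"jaw": 0,"delta_pos": [50,-21,18],"spin": -0.16},
    {"jaw": 0,"delta_pos": [100,-41,36],"spin": -0.34},
    {"jaw": 0,"delta_pos": [150,-62,55],"spin": -0.52},
    {"jaw": 0,"delta_pos": [200,-82,73],"spin": -0.7},
    {"jaw": 0,"delta_pos": [240,-98,85],"spin": -0.88},
    {"jaw": 0,"delta_pos": [260,-107,94],"spin": -1.05},
    {"jaw": 0,"delta_pos": [260,-107,94],"spin": -1.128},
    {"jaw": 0,"delta_pos": [260,-107,94],"spin": -1.128},
  ],
  squeeze=30,
)

```text
time_s: 1.45
ee_pos: [440.9, -303.7, 119.9]
ee_rot: [-180.0, -0.0, 91.0]
force: [0.2, 0.3, -0.6]
gripper_width: 91.3
```

```bash
python3 - <<'E'
from nav import *
go((440.7,-304.4,120,91),(440.7,-304.4,2,91))
grab("side","s1.png")
E
```

```text
t 1.45 tcp [ 440.9 -303.7  119.9] [-180.   -0.   91.] F [ 0.2  0.3 -0.6] w 91.3 q [-36.  19. 103.  -0.  58. -37.]
base xy [ -28.2 -272.3]
 -> [ 440.7 -304.4  120.    91. ] delta [-0.7 -0.2 -0.1] spin -0.001 rows 0.0
 -> [ 440.7 -304.4    2.    91. ] delta [ -0.7  -0.2 117.9] spin -0.001 rows 1.9
```

View pics/s1.png

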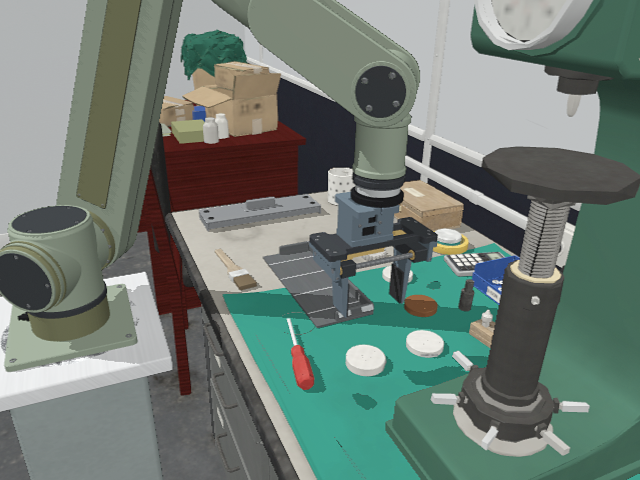

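```bash
python3 - <<'E'
from nav import *
for m in spotter.masks_of("side","disc_1"):
    r=m["region"]; 
    if r.sum()>4000 or r.sum()<200: continue
    ys,xs=np.where(r); w=unproj("side",(xs.mean(),ys.mean()),6)
    for rad,h in ((32,12),(32.5,15)):
        p,e=fit("side",r,lambda q:cyl(q[0],q[1],rad,0,h),w[:2],np.array([4,4.])); print(round(m["confidence"],2),m["extent"],rad,p.round(1),round(e,3))
E
```

```text
0.88 [406.4, 332.8, 444.0, 360.3] 32 [ 562.4 -299.4] 0.09
0.88 [406.4, 332.8, 444.0, 360.3] 32.5 [ 561.6 -298.7] 0.187
0.71 [406.0, 298.7, 434.1, 317.6] 32 [ 624.2 -193.9] 0.094
0.71 [406.0, 298.7, 434.1, 317.6] 32.5 [ 624.5 -193. ] 0.198
0.6 [344.0, 345.5, 387.9, 376.6] 32 [ 444.3 -301.3] 0.067
0.6 [344.0, 345.5, 387.9, 376.6] 32.5 [ 444.  -302.3] 0.048
```

>>> apply_moves(
  plan=[
    {"jaw": 0,"delta_pos": [0,0,50],"spin": 0},
    {"jaw": 0,"delta_pos": [0,0,85],"spin": 0},
    {"jaw": 0,"delta_pos": [0,0,105],"spin": 0},
    {"jaw": 0,"delta_pos": [-0.7,0,116],"spin": 0},
    {"jaw": 0,"delta_pos": [-0.7,0,118],"spin": 0},
    {"jaw": 0,"delta_pos": [-0.7,0,118],"spin": 0},
    {"jaw": 1,"delta_pos": [-0.7,0,118],"spin": 0},
    {"jaw": 1,"delta_pos": [-0.7,0,118],"spin": 0},
  ],
  squeeze=30,
)

```text
time_s: 2.55
ee_pos: [440.6, -305.2, 2.8]
ee_rot: [180.0, 0.0, 90.9]
force: [-2.8, -0.3, 5.6]
gripper_width: 74.4
```

>>> apply_moves(
  plan=[
    {"jaw": 1,"delta_pos": [0,0,0],"spin": 0},
    {"jaw": 1,"delta_pos": [0,0,0],"spin": 0},
    {"jaw": 1,"delta_pos": [0,0,0],"spin": 0},
    {"jaw": 1,"delta_pos": [0,0,0],"spin": 0},
    {"jaw": 1,"delta_pos": [0,0,-4],"spin": 0},
    {"jaw": 1,"delta_pos": [0,0,-15],"spin": 0},
    {"jaw": 1,"delta_pos": [0,0,-30],"spin": 0},
    {"jaw": 1,"delta_pos": [0,0,-40],"spin": 0},
  ],
  squeeze=40,
)

```text
time_s: 3.55
ee_pos: [440.9, -305.5, 44.2]
ee_rot: [179.9, 0.1, 90.9]
force: [0.6, 0.4, -4.1]
gripper_width: 63.7
```

```bash
python3 - <<'E'
from nav import *
x,y=b2w(-8.5,-105)
go((x,y,80,91),(x,y,40,91),(x,y,12,91))
print(proj("side",[env.state()["ee_pos"]]))
im=grab("side");u,v=proj("side",[env.state()["ee_pos"]])[0].astype(int)
cv2.imwrite("pics/s2.png",cv2.resize(np.ascontiguousarray(im[v-70:v+60,u-80:u+80,::-1]),None,fx=4,fy=4))
E
```

```text
t 3.55 tcp [ 440.9 -305.5   44.2] [1.799e+02 1.000e-01 9.090e+01] F [ 0.6  0.4 -4.1] w 63.7 q [-36.  24. 108.  -0.  48. -37.]
base xy [ -28.3 -274. ]
 -> [ 457.7 -136.1   80.    91. ] delta [169.   19.5 -36.1] spin -0.002 rows 2.8
 -> [ 457.7 -136.1   40.    91. ] delta [169.   19.4   3.9] spin -0.002 rows 2.7
 -> [ 457.7 -136.1   12.    91. ] delta [169.1  19.4  31.9] spin -0.002 rows 2.8
[[365.65694911 343.18998663]]
```

View pics/s2.png

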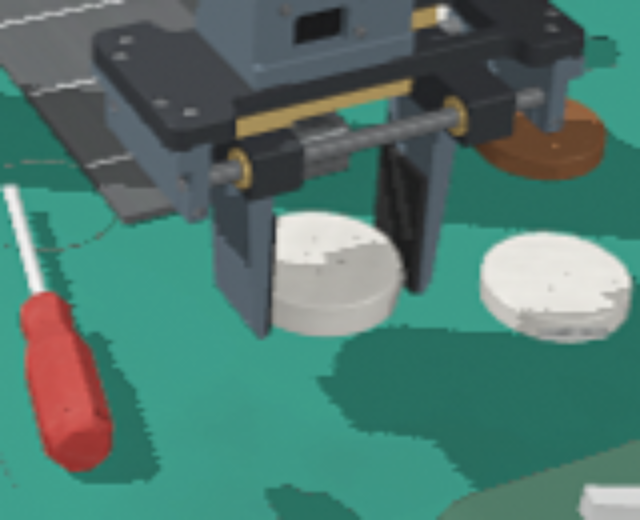

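>>> apply_moves(
  plan=[
    {"jaw": 1,"delta_pos": [15,2,-20],"spin": 0},
    {"jaw": 1,"delta_pos": [50,6,-30],"spin": 0},
    {"jaw": 1,"delta_pos": [90,10,-30],"spin": 0},
    {"jaw": 1,"delta_pos": [130,14,-30],"spin": 0},
    {"jaw": 1,"delta_pos": [155,15,-30],"spin": 0},
    {"jaw": 1,"delta_pos": [166,16,-20],"spin": 0},
    {"jaw": 1,"delta_pos": [168,16,0],"spin": 0},
    {"jaw": 1,"delta_pos": [168,16,10],"spin": 0},
  ],
)

```text
time_s: 4.6
ee_pos: [454.3, -137.8, 33.6]
ee_rot: [179.9, 0.1, 90.9]
force: [-0.7, -0.6, -4.3]
gripper_width: 64.1
```

```bash
python3 - <<'E'
from nav import *
x,y=b2w(-12,-105)
go((x,y-1,12.3,91))
grab("top","t3.png")
im=cv2.imread("pics/t3.png"); cv2.imwrite("pics/t3c.png",cv2.resize(im[190:310,270:430],None,fx=4,fy=4))
E
```

```text
t 4.6 tcp [ 454.3 -137.8   33.6] [1.799e+02 1.000e-01 9.090e+01] F [-0.7 -0.6 -4.3] w 64.1 q [-18.  21. 117.  -0.  42. -19.]
base xy [ -12.  -106.6]
 -> [ 454.2 -137.2   12.3   91. ] delta [ 0.6 -0.1 21.3] spin -0.002 rows 0.3
```

View pics/t3c.png

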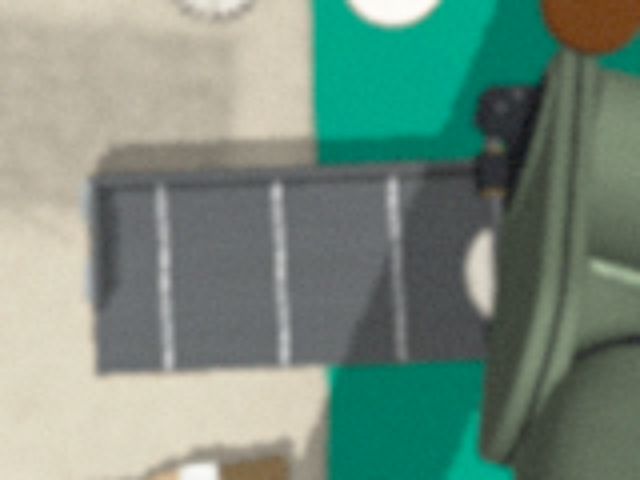

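>>> apply_moves(
  plan=[
    {"jaw": 1,"delta_pos": [0.6,0,8],"spin": 0},
    {"jaw": 1,"delta_pos": [0.6,0,15],"spin": 0},
    {"jaw": 1,"delta_pos": [0.6,0,19],"spin": 0},
    {"jaw": 1,"delta_pos": [0.6,0,21],"spin": 0},
    {"jaw": 1,"delta_pos": [0.6,0,21.5],"spin": 0},
    {"jaw": 1,"delta_pos": [0.6,0,21.5],"spin": 0},
    {"jaw": 0.15,"delta_pos": [0.6,0,21.5],"spin": 0},
    {"jaw": 0.15,"delta_pos": [0.6,0,21.5],"spin": 0},
  ],
)

```text
time_s: 5.65
ee_pos: [454.4, -137.4, 11.8]
ee_rot: [179.9, 0.1, 90.9]
force: [0.4, 0.3, 0.4]
gripper_width: 77.4
```

>>> apply_moves(
  plan=[
    {"jaw": 0.15,"delta_pos": [0,0,0],"spin": 0},
    {"jaw": 0.15,"delta_pos": [0,0,0],"spin": 0},
    {"jaw": 0.15,"delta_pos": [0,0,-15],"spin": 0},
    {"jaw": 0.15,"delta_pos": [0,0,-40],"spin": 0},
    {"jaw": 1,"delta_pos": [0,30,-45],"spin": 0},
    {"jaw": 1,"delta_pos": [0,60,-45],"spin": 0},
    {"jaw": 1,"delta_pos": [0,70,-45],"spin": 0},
    {"jaw": 1,"delta_pos": [0,70,-45],"spin": 0},
  ],
)

```text
time_s: 6.65
ee_pos: [523.9, -136.0, 56.5]
ee_rot: [-180.0, 0.1, 90.9]
force: [-0.8, -0.4, -0.2]
gripper_width: 40.5
```

```bash
python3 - <<'E'
from nav import *
go()
im=grab("top","t4.png")
im=cv2.imread("pics/t4.png"); cv2.imwrite("pics/t4c.png",cv2.resize(im[190:310,270:430],None,fx=4,fy=4))
for m in spotter.masks_of("top","disc_3"):
    r=m["region"]; ys,xs=np.where(r); w=unproj("top",(xs.mean(),ys.mean()),15)
    if r.sum()<900: print(round(m["confidence"],2),[int(v) for v in m["extent"]],w.round(),w2b(*w[:2]).round(1))
E
```

```text
t 6.65 tcp [ 523.9 -136.    56.5] [-1.80e+02  1.00e-01  9.09e+01] F [-0.8 -0.4 -0.2] w 40.5 q [-16.  24. 106.  -0.  50. -16.]
base xy [  57.6 -106.1]
0.7 [263, 137, 292, 162] [735. 150.  15.] [273.5 176.3]
0.63 [355, 167, 380, 196] [642. -72.  15.] [177.2 -43.6]
0.59 [384, 250, 397, 273] [ 443. -112.   15.] [-22.3 -80.6]
```

View pics/t4c.png

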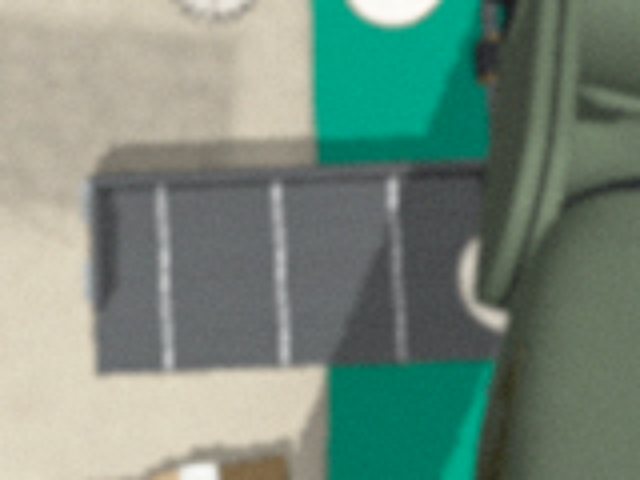

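>>> apply_moves(
  plan=[
    {"jaw": 1,"delta_pos": [0,-40,0],"spin": 0},
    {"jaw": 1,"delta_pos": [0,-90,0],"spin": 0},
    {"jaw": 1,"delta_pos": [0,-120,0],"spin": 0},
    {"jaw": 1,"delta_pos": [0,-127,0],"spin": 0},
    {"jaw": 1,"delta_pos": [0,-127,10],"spin": 0},
    {"jaw": 1,"delta_pos": [0,-127,20],"spin": 0},
    {"jaw": 1,"delta_pos": [0,-127,20],"spin": 0},
    {"jaw": 1,"delta_pos": [0,-127,20],"spin": 0},
  ],
)

```text
time_s: 7.75
ee_pos: [396.3, -137.9, 36.3]
ee_rot: [-179.9, 0.1, 90.9]
force: [-0.1, -0.5, 1.1]
gripper_width: 0.1
```

```bash
cat > look.py <<'E'
from nav import *
def look(tag,cls="disc_1",z=15,cr=(190,310,270,430)):
    for cam in("top","side"):
        im=grab(cam,f"{tag}_{cam}.png")
        if cam=="side":
            cv2.imwrite(f"pics/{tag}_sc.png",cv2.resize(np.ascontiguousarray(im[200:400,230:480,::-1]),None,fx=3,fy=3))
        for m in spotter.masks_of(cam,cls):
            r=m["region"]; ys,xs=np.where(r)
            if r.sum()>1300: continue
            w=unproj(cam,(xs.mean(),ys.mean()),z)
            o=[cam,round(m["confidence"],2),[int(v) for v in m["extent"]],w2b(*w[:2]).round(1)]
            z0=8.5 if np.abs(w2b(*w[:2])[0])<80 and abs(w2b(*w[:2])[1])<170 else 0
            for rad,h in ((32,12),(32.5,15),(30,14)):
                p,e=fit(cam,r,lambda q:cyl(q[0],q[1],rad,z0,h),w[:2],np.array([4,4.])); o+=[rad,"w",p.round(1),"b",w2b(*p).round(1),round(e,3)]
            print(*o)
E
python3 - <<'E'
from look import *
go(); look("l5")
E
```

```text
t 7.75 tcp [ 396.3 -137.9   36.3] [-1.799e+02  1.000e-01  9.090e+01] F [-0.1 -0.5  1.1] w 0.1 q [-21.  17. 123.  -0.  40. -21.]
base xy [ -69.9 -105.7]
top 0.92 [452, 198, 480, 230] [  89.7 -270.1] 32 w [ 560.3 -302.1] b [  91.2 -272.7] 0.089 32.5 w [ 560.8 -302.1] b [  91.7 -272.8] 0.146 30 w [ 560.6 -301.6] b [  91.5 -272.3] 0.042
top 0.91 [406, 178, 429, 201] [ 152.7 -165.5] 32 w [ 622.4 -195.6] b [ 155.1 -167.3] 0.052 32.5 w [ 621.7 -195.3] b [ 154.4 -167. ] 0.076 30 w [ 622.3 -195.6] b [ 155.  -167.4] 0.09
top 0.8 [352, 169, 381, 197] [177.9 -43.3] 32 w [645.6 -72.3] b [180.4 -44.4] 0.054 32.5 w [645.1 -71.6] b [180.  -43.7] 0.071 30 w [644.8 -72.7] b [179.7 -44.9] 0.101
top 0.7 [266, 138, 292, 163] [273.3 176.3] 32 w [737.5 150.8] b [276.2 177.1] 0.057 32.5 w [736.9 150.7] b [275.6 177. ] 0.098 30 w [737.8 150.5] b [276.5 176.8] 0.073
top 0.57 [384, 246, 394, 267] [-14.9 -82.3] 32 w [ 459.8 -112.2] b [ -6.  -81.1] 3.004 32.5 w [ 460.9 -111.5] b [ -4.9 -80.5] 3.179 30 w [ 456.3 -106.7] b [ -9.5 -75.6] 2.566
side 0.97 [404, 297, 432, 316] [ 147.2 -177.8] 32 w [ 624.2 -193.2] b [ 157. -165.] 0.117 32.5 w [ 624.7 -192.4] b [ 157.5 -164.2] 0.222 30 w [ 623.1 -194.7] b [ 155.9 -166.4] 0.11
side 0.94 [309, 293, 346, 317] [ -13.6 -104.2] 32 w [ 453.4 -134.7] b [ -12.8 -103.5] 0.123 32.5 w [ 452.4 -136.3] b [ -13.8 -105.1] 0.153 30 w [ 452.3 -135.9] b [ -13.9 -104.7] 0.151
side 0.75 [382, 265, 409, 282] [170.  -56.8] 32 w [645.9 -69.9] b [180.8 -42. ] 0.086 32.5 w [645.2 -71.1] b [180.1 -43.2] 0.187 30 w [644.1 -71.3] b [179.  -43.4] 0.085
side 0.69 [369, 222, 394, 236] [263.3 153.5] 32 w [737.  145.2] b [275.6 171.4] 0.183 32.5 w [736.8 145.6] b [275.4 171.8] 0.316 30 w [734.9 143.5] b [273.5 169.8] 0.154
side 0.57 [410, 331, 444, 360] [  84.7 -281.4] 32 w [ 562.1 -300. ] b [  93.  -270.6] 0.074 32.5 w [ 560.8 -300.9] b [  91.7 -271.6] 0.156 30 w [ 561.3 -301.3] b [  92.1 -272. ] 0.056
```

View pics/l5_sc.png

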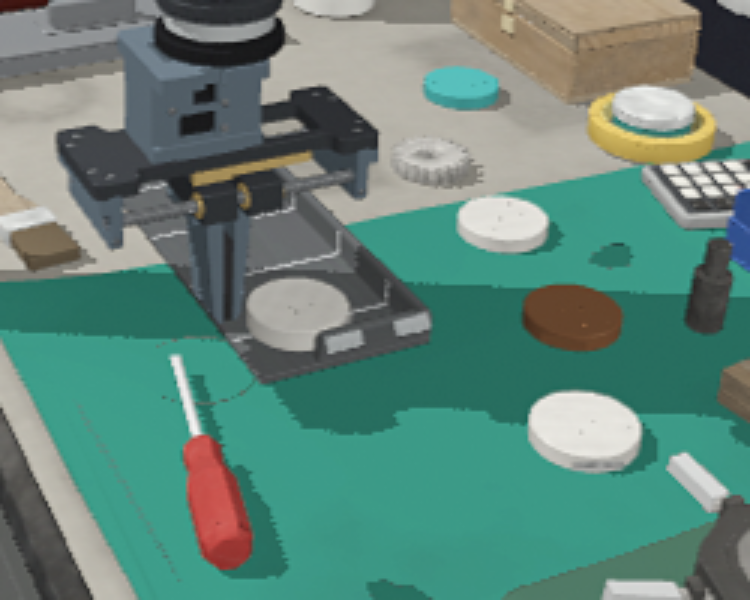

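View pics/l5_top.png

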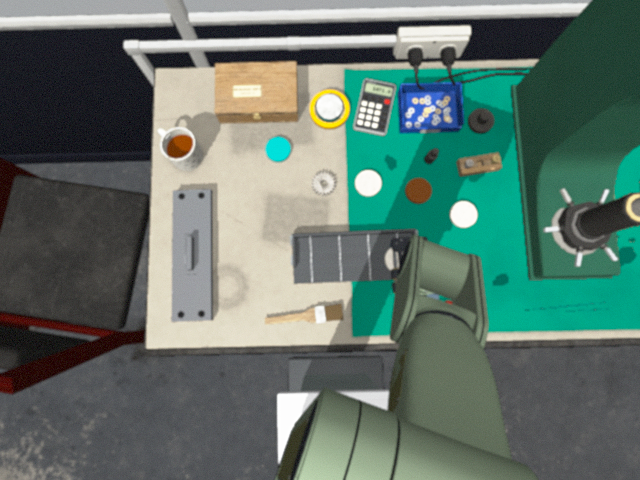

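```bash
python3 - <<'E'
from nav import *
for y in(-103,-105,-107):
    P=cyl(*b2w(-12,y),32.5,8.5,15); uv=proj("top",P); i=uv[:,0].argmin(); print(y,uv[i])
im=cv2.cvtColor(cv2.imread("pics/l5_top.png"),cv2.COLOR_BGR2GRAY)
for r in(256,257,258,259,260): print(im[r,378:394])
go((*b2w(-68,-105.5),11,91),(*b2w(-25,-105.5),11,91))
E
```

```text
-103 [383.79445658 259.36360471]
-105 [384.62539967 259.32928908]
-107 [385.45634351 259.29497342]
[ 77  83  81  77  75  85 114 165 204 212 210 210 205 199 170 125]
[ 72  77  77  81  78  85 124 174 203 212 211 208 204 200 175 125]
[ 74  79  76  79  75  83 127 174 206 217 212 211 208 199 175 134]
[ 72  81  79  78  81  82 122 172 206 215 212 212 210 204 176 133]
[ 78  79  74  76  76  85 120 162 201 210 214 210 214 201 181 133]
t 7.95 tcp [ 396.1 -138.    36.7] [-1.80e+02  1.00e-01  9.09e+01] F [0.3 0.5 0.1] w 0.5 q [-21.  17. 123.  -0.  40. -21.]
base xy [ -70.1 -105.8]
 -> [ 398.2 -137.7   11.    91. ] delta [ 0.3  2.2 25.7] spin -0.002 rows 0.4
 -> [ 441.2 -136.9   11.    91. ] delta [ 0.4 45.2 25.7] spin -0.002 rows 0.8
```

>>> apply_moves(
  plan=[
    {"jaw": 1,"delta_pos": [0.8,0,14],"spin": 0},
    {"jaw": 1,"delta_pos": [0.8,0,25],"spin": 0},
    {"jaw": 1,"delta_pos": [0.8,0,25],"spin": 0},
    {"jaw": 1,"delta_pos": [0.8,8,25],"spin": 0},
    {"jaw": 1,"delta_pos": [0.8,16,25],"spin": 0},
    {"jaw": 1,"delta_pos": [0.8,22,25],"spin": 0},
    {"jaw": 1,"delta_pos": [0.8,28,25],"spin": 0},
    {"jaw": 1,"delta_pos": [0.8,32,25],"spin": 0},
  ],
)

```text
time_s: 8.95
ee_pos: [428.2, -136.7, 11.8]
ee_rot: [-179.9, 0.1, 90.9]
force: [-4.1, 0.7, 3.6]
gripper_width: 0.4
```

>>> apply_moves(
  plan=[
    {"jaw": 1,"delta_pos": [0,1,0],"spin": 0},
    {"jaw": 1,"delta_pos": [0,2,0],"spin": 0},
    {"jaw": 1,"delta_pos": [0,3,0],"spin": 0},
    {"jaw": 1,"delta_pos": [0,4,0],"spin": 0},
    {"jaw": 1,"delta_pos": [0,5,0],"spin": 0},
    {"jaw": 1,"delta_pos": [0,5.5,0],"spin": 0},
    {"jaw": 1,"delta_pos": [0,6,0],"spin": 0},
    {"jaw": 1,"delta_pos": [0,6,0],"spin": 0},
  ],
)

```text
time_s: 9.95
ee_pos: [434.3, -136.6, 11.8]
ee_rot: [-180.0, 0.1, 90.9]
force: [-3.5, 0.0, 2.4]
gripper_width: 0.5
```

>>> apply_moves(
  plan=[
    {"jaw": 1,"delta_pos": [0,1,0],"spin": 0},
    {"jaw": 1,"delta_pos": [0,2,0],"spin": 0},
    {"jaw": 1,"delta_pos": [0,3,0],"spin": 0},
    {"jaw": 1,"delta_pos": [0,4,0],"spin": 0},
    {"jaw": 1,"delta_pos": [0,4.5,0],"spin": 0},
    {"jaw": 1,"delta_pos": [0,5,0],"spin": 0},
    {"jaw": 1,"delta_pos": [0,5.5,0],"spin": 0},
    {"jaw": 1,"delta_pos": [0,5.5,0],"spin": 0},
  ],
)

```text
time_s: 10.95
ee_pos: [439.9, -136.5, 11.7]
ee_rot: [-180.0, 0.1, 90.9]
force: [-2.8, 0.8, 2.9]
gripper_width: 0.4
```

```bash
python3 - <<'E'
from look import *
go(); look("l6",z=15)
E
```

```text
t 10.95 tcp [ 439.9 -136.5   11.7] [-1.80e+02  1.00e-01  9.09e+01] F [-2.8  0.8  2.9] w 0.4 q [-19.  22. 120.  -0.  38. -19.]
base xy [ -26.3 -105.1]
top 0.85 [449, 200, 477, 229] [  88.8 -269. ] 32 w [ 559.8 -301.3] b [  90.7 -272. ] 0.058 32.5 w [ 559.3 -300.5] b [  90.2 -271.1] 0.04 30 w [ 559.4 -301.1] b [  90.3 -271.7] 0.142
top 0.67 [381, 237, 389, 255] [ 18.5 -78.5] 32 w [ 497.1 -103.7] b [ 31.4 -73.2] 6.748 32.5 w [ 483.3 -103.1] b [ 17.7 -72.4] 7.127 30 w [486.6 -85.4] b [ 21.3 -54.8] 5.241
top 0.65 [351, 170, 380, 198] [176.7 -43.5] 32 w [644.2 -72.4] b [179.  -44.5] 0.041 32.5 w [643.7 -72.1] b [178.5 -44.2] 0.068 30 w [644.2 -72.5] b [179.1 -44.6] 0.098
top 0.58 [405, 177, 431, 202] [ 153.4 -164.3] 32 w [ 622.8 -194.3] b [ 155.6 -166. ] 0.05 32.5 w [ 622.  -194.1] b [ 154.7 -165.8] 0.086 30 w [ 623.2 -194.4] b [ 155.9 -166.1] 0.08
side 0.83 [409, 330, 442, 357] [  85.4 -281.2] 32 w [ 563.8 -299.5] b [  94.7 -270.2] 0.12 32.5 w [ 564.2 -299.1] b [  95.1 -269.8] 0.22 30 w [ 561.8 -301. ] b [  92.7 -271.7] 0.068
side 0.81 [380, 263, 410, 286] [170.6 -57.4] 32 w [645.6 -71.3] b [180.5 -43.4] 0.066 32.5 w [644.  -72.9] b [178.8 -45. ] 0.105 30 w [644.8 -73.2] b [179.7 -45.3] 0.097
side 0.79 [404, 296, 434, 315] [ 147.1 -177.4] 32 w [ 623.9 -193.3] b [ 156.7 -165.1] 0.058 32.5 w [ 623.8 -193.2] b [ 156.5 -164.9] 0.153 30 w [ 622.5 -194.7] b [ 155.3 -166.4] 0.056
side 0.6 [330, 291, 361, 310] [  20.3 -103. ] 32 w [ 484.  -133.9] b [  17.8 -103.3] 0.42 32.5 w [ 483.6 -136.2] b [  17.3 -105.5] 0.543 30 w [ 484.4 -136.2] b [  18.1 -105.6] 0.358
side 0.56 [370, 221, 399, 237] [264.3 155.1] 32 w [736.8 146.5] b [275.4 172.7] 0.059 32.5 w [735.1 145.1] b [273.7 171.4] 0.134 30 w [736.  143.9] b [274.6 170.1] 0.08
```

View pics/l6_sc.png

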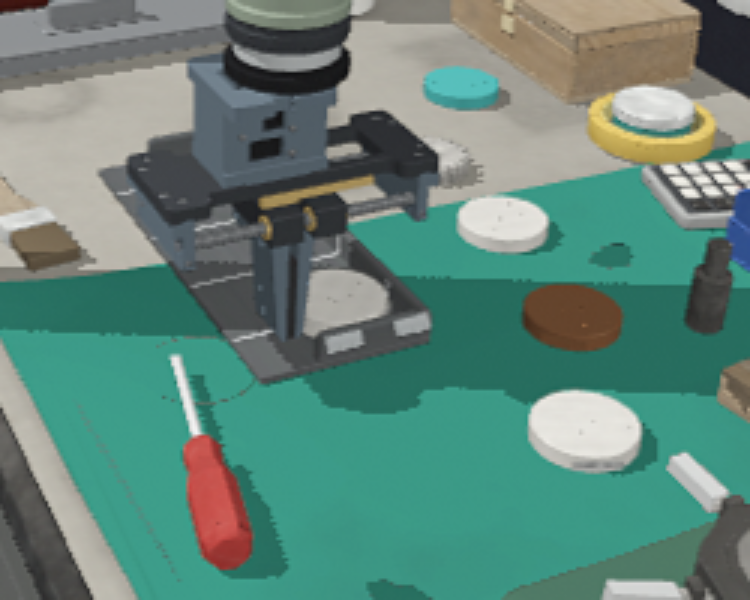

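>>> apply_moves(
  plan=[
    {"jaw": 1,"delta_pos": [0,0.5,0],"spin": 0},
    {"jaw": 1,"delta_pos": [0,1,0],"spin": 0},
    {"jaw": 1,"delta_pos": [0,1.5,0],"spin": 0},
    {"jaw": 1,"delta_pos": [0,2,0],"spin": 0},
    {"jaw": 1,"delta_pos": [0,2.5,0],"spin": 0},
    {"jaw": 1,"delta_pos": [0,3,0],"spin": 0},
    {"jaw": 1,"delta_pos": [0,3,0],"spin": 0},
    {"jaw": 1,"delta_pos": [0,3,0],"spin": 0},
  ],
)

```text
time_s: 12.15
ee_pos: [443.0, -136.5, 11.8]
ee_rot: [-180.0, 0.1, 90.9]
force: [-1.9, 0.7, 2.0]
gripper_width: 0.2
```

>>> apply_moves(
  plan=[
    {"jaw": 1,"delta_pos": [0,0.5,0],"spin": 0},
    {"jaw": 1,"delta_pos": [0,1,0],"spin": 0},
    {"jaw": 1,"delta_pos": [0,1.5,0],"spin": 0},
    {"jaw": 1,"delta_pos": [0,2,0],"spin": 0},
    {"jaw": 1,"delta_pos": [0,2.5,0],"spin": 0},
    {"jaw": 1,"delta_pos": [0,3,0],"spin": 0},
    {"jaw": 1,"delta_pos": [0,3,0],"spin": 0},
    {"jaw": 1,"delta_pos": [0,3,0],"spin": 0},
  ],
)

```text
time_s: 13.15
ee_pos: [443.8, -136.4, 11.7]
ee_rot: [-179.7, 0.1, 90.9]
force: [-9.1, -2.3, 7.9]
gripper_width: 0.4
```

```bash
python3 - <<'E'
from look import *
go((423,-136.9,12,91),(423,-136.9,100,91),(561,-300,100,91),(561,-300,2,91))
E
```

```text
t 13.15 tcp [ 443.8 -136.4   11.7] [-1.797e+02  1.000e-01  9.090e+01] F [-9.1 -2.3  7.9] w 0.4 q [-18.  22. 119.  -0.  39. -19.]
base xy [ -22.5 -105. ]
 -> [ 423.  -136.9   12.    91. ] delta [ -0.2 -20.8  -0.2] spin -0.001 rows 0.3
 -> [ 423.  -136.9  100.    91. ] delta [ -0.3 -21.2 -88.2] spin -0.001 rows 1.5
 -> [ 561 -300  100   91] delta [-165.6  114.2  -88.6] spin -0.001 rows 3.5
 -> [ 561 -300    2   91] delta [-165.5  114.6    9.4] spin -0.001 rows 3.2
```

>>> apply_moves(
  plan=[
    {"jaw": 1,"delta_pos": [0,-20,0],"spin": 0},
    {"jaw": 1,"delta_pos": [0,-25,-45],"spin": 0},
    {"jaw": 0,"delta_pos": [-15,-20,-88],"spin": 0},
    {"jaw": 0,"delta_pos": [-60,20,-95],"spin": 0},
    {"jaw": 0,"delta_pos": [-105,65,-95],"spin": 0},
    {"jaw": 0,"delta_pos": [-145,100,-90],"spin": 0},
    {"jaw": 0,"delta_pos": [-165,114,-80],"spin": 0},
    {"jaw": 0,"delta_pos": [-165,114,-60],"spin": 0},
  ],
)

```text
time_s: 14.15
ee_pos: [564.0, -302.0, 71.3]
ee_rot: [179.9, 0.3, 90.8]
force: [-0.5, -0.7, -0.1]
gripper_width: 57.4
```

```bash
python3 - <<'E'
from look import *
go((561,-300,2,91)); look("l7",z=8)
im=cv2.imread("pics/l7_top.png"); cv2.imwrite("pics/t7c.png",cv2.resize(im[160:310,290:490],None,fx=4,fy=4))
E
```

```text
t 14.15 tcp [ 564.  -302.    71.3] [179.9   0.3  90.8] F [-0.5 -0.7 -0.1] w 57.4 q [-29.  30.  92.  -0.  58. -30.]
base xy [  94.9 -272.7]
 -> [ 561 -300    2   91] delta [ 2.4 -3.  69.3] spin -0.003 rows 1.1
top 0.97 [265, 138, 291, 160] [276.  175.9] 32 w [737.3 149.6] b [276.  175.8] 0.097 32.5 w [736.9 149.5] b [275.6 175.7] 0.151 30 w [737.7 149.7] b [276.4 175.9] 0.061
top 0.93 [452, 198, 477, 233] [  92.6 -265.6] 32 w [ 560.7 -299.6] b [  91.6 -270.3] 0.278 32.5 w [ 560.4 -300.1] b [  91.3 -270.7] 0.323 30 w [ 560.5 -297.5] b [  91.4 -268.2] 0.235
top 0.89 [352, 170, 381, 196] [178.7 -44.3] 32 w [644.1 -72.5] b [179.  -44.6] 0.062 32.5 w [643.9 -71.5] b [178.8 -43.6] 0.109 30 w [643.9 -71.9] b [178.7 -44. ] 0.059
top 0.89 [383, 230, 414, 262] [  18.9 -105.6] 32 w [ 484.2 -135. ] b [  18.  -104.3] 0.05 32.5 w [ 484.  -134.6] b [  17.8 -103.9] 0.037 30 w [ 484.1 -135.4] b [  17.9 -104.7] 0.142
top 0.58 [407, 180, 433, 202] [ 154.7 -166.8] 32 w [ 622.3 -195.4] b [ 155.  -167.1] 0.054 32.5 w [ 621.9 -195.1] b [ 154.6 -166.8] 0.096 30 w [ 621.9 -195.2] b [ 154.6 -167. ] 0.071
side 0.94 [325, 289, 360, 311] [ 23.3 -89.8] 32 w [ 484.5 -131.6] b [  18.4 -101. ] 0.22 32.5 w [ 483.8 -135.1] b [  17.6 -104.4] 0.312 30 w [ 484.1 -132.4] b [  17.9 -101.7] 0.196
side 0.73 [409, 330, 443, 358] [  90.4 -274.4] 32 w [ 561.8 -300.8] b [  92.7 -271.5] 0.101 32.5 w [ 561.6 -300.2] b [  92.5 -270.9] 0.194 30 w [ 560.5 -301.7] b [  91.4 -272.4] 0.087
side 0.73 [416, 296, 431, 316] [ 164.3 -176.4] 32 w [ 626.1 -192.3] b [ 158.8 -164.1] 1.084 32.5 w [ 625.8 -191.4] b [ 158.5 -163.2] 1.284 30 w [ 626.  -194.6] b [ 158.7 -166.3] 0.965
side 0.58 [368, 219, 397, 237] [272.  167.8] 32 w [736.2 145.9] b [274.9 172.2] 0.058 32.5 w [734.  143.3] b [272.6 169.5] 0.101 30 w [734.7 143.8] b [273.3 170.1] 0.084
```

View pics/t7c.png

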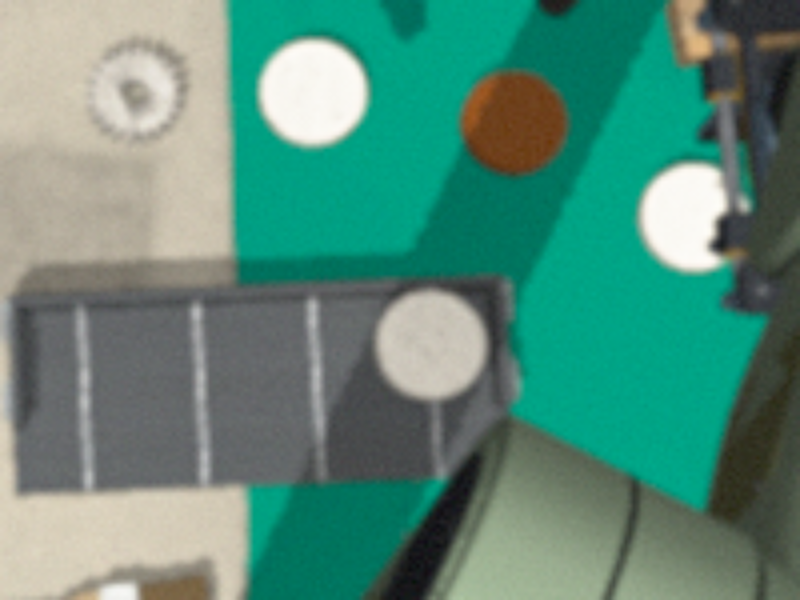

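>>> apply_moves(
  plan=[
    {"jaw": 0,"delta_pos": [2,-3,10],"spin": 0},
    {"jaw": 0,"delta_pos": [2,-3,20],"spin": 0},
    {"jaw": 0,"delta_pos": [2,-3,30],"spin": 0},
    {"jaw": 0,"delta_pos": [2,-3,50],"spin": 0},
    {"jaw": 0,"delta_pos": [2,-3,63],"spin": 0},
    {"jaw": 0,"delta_pos": [2,-3,69],"spin": 0},
    {"jaw": 0,"delta_pos": [2,-3,69],"spin": 0},
    {"jaw": 1,"delta_pos": [2,-3,69],"spin": 0},
  ],
)

```text
time_s: 15.35
ee_pos: [559.0, -298.0, 2.9]
ee_rot: [-179.9, 0.2, 90.9]
force: [1.3, 0.0, 1.8]
gripper_width: 84.0
```

>>> apply_moves(
  plan=[
    {"jaw": 1,"delta_pos": [0,0,0],"spin": 0},
    {"jaw": 1,"delta_pos": [0,0,0],"spin": 0},
    {"jaw": 1,"delta_pos": [0,0,0],"spin": 0},
    {"jaw": 1,"delta_pos": [0,0,0],"spin": 0},
    {"jaw": 1,"delta_pos": [0,0,0],"spin": 0},
    {"jaw": 1,"delta_pos": [0,0,0],"spin": 0},
    {"jaw": 1,"delta_pos": [0,0,-15],"spin": 0},
    {"jaw": 1,"delta_pos": [0,0,-40],"spin": 0},
  ],
)

```text
time_s: 16.35
ee_pos: [557.2, -297.1, 42.4]
ee_rot: [-179.6, 0.0, 90.9]
force: [-0.2, -0.1, -3.2]
gripper_width: 63.0
```

```bash
python3 - <<'E'
from look import *
x,y=b2w(-11,-35)
go((x,y-.5,75,91),(x,y-.5,30,91))
E
```

```text
t 16.35 tcp [ 557.2 -297.1   42.4] [-179.6    0.    90.9] F [-0.2 -0.1 -3.2] w 63.0 q [-29.  32.  94.  -0.  54. -30.]
base xy [  88.1 -267.7]
 -> [454.  -66.7  75.   91. ] delta [232.  -99.7 -32.1] spin -0.002 rows 4.1
 -> [454.  -66.7  30.   91. ] delta [232.  -99.4  12.9] spin -0.002 rows 4.0
```

>>> apply_moves(
  plan=[
    {"jaw": 1,"delta_pos": [20,-8,-20],"spin": 0},
    {"jaw": 1,"delta_pos": [65,-28,-32],"spin": 0},
    {"jaw": 1,"delta_pos": [110,-47,-32],"spin": 0},
    {"jaw": 1,"delta_pos": [155,-66,-32],"spin": 0},
    {"jaw": 1,"delta_pos": [200,-85,-32],"spin": 0},
    {"jaw": 1,"delta_pos": [228,-97,-32],"spin": 0},
    {"jaw": 1,"delta_pos": [235,-100,-20],"spin": 0},
    {"jaw": 1,"delta_pos": [235,-100,0],"spin": 0},
  ],
)

```text
time_s: 17.35
ee_pos: [453.8, -63.7, 43.0]
ee_rot: [-179.7, 0.1, 91.0]
force: [0.4, -1.0, -3.1]
gripper_width: 62.8
```

```bash
python3 - <<'E'
from look import *
x,y=b2w(-11,-35)
go((x,y+3,12,91)); grab("side","s8.png"); grab("top","t8.png")
im=cv2.imread("pics/t8.png"); cv2.imwrite("pics/t8c.png",cv2.resize(im[190:310,290:450],None,fx=4,fy=4))
im=cv2.imread("pics/s8.png"); cv2.imwrite("pics/s8c.png",cv2.resize(im[190:340,220:420],None,fx=4,fy=4))
E
```

```text
t 17.35 tcp [453.8 -63.7  43. ] [-1.797e+02  1.000e-01  9.100e+01] F [ 0.4 -1.  -3.1] w 62.8 q [ -9.  19. 118.  -0.  43. -10.]
base xy [-11.2 -32.5]
 -> [454.  -63.2  12.   91. ] delta [ 0.6  0.4 31. ] spin -0.0 rows 0.5
```

View pics/s8c.png

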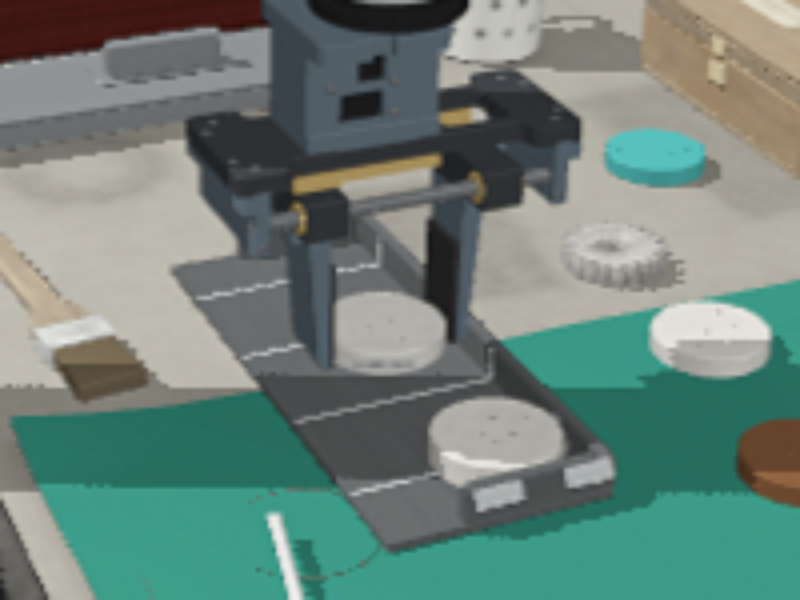

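>>> apply_moves(
  plan=[
    {"jaw": 1,"delta_pos": [0.5,0,12],"spin": 0},
    {"jaw": 1,"delta_pos": [0.5,0,22],"spin": 0},
    {"jaw": 1,"delta_pos": [0.5,0,28],"spin": 0},
    {"jaw": 1,"delta_pos": [0.5,0,31],"spin": 0},
    {"jaw": 1,"delta_pos": [0.5,0,31.5],"spin": 0},
    {"jaw": 1,"delta_pos": [0.5,0,31.5],"spin": 0},
    {"jaw": 0.16,"delta_pos": [0.5,0,31.5],"spin": 0},
    {"jaw": 0.16,"delta_pos": [0.5,0,31.5],"spin": 0},
  ],
)

```text
time_s: 18.45
ee_pos: [451.9, -63.5, 10.2]
ee_rot: [-179.4, 0.0, 90.9]
force: [-0.0, 0.5, 0.1]
gripper_width: 76.5
```

>>> apply_moves(
  plan=[
    {"jaw": 0.16,"delta_pos": [0,0,0],"spin": 0},
    {"jaw": 0.16,"delta_pos": [0,0,-20],"spin": 0},
    {"jaw": 0.16,"delta_pos": [0,0,-45],"spin": 0},
    {"jaw": 1,"delta_pos": [0,-30,-45],"spin": 0},
    {"jaw": 1,"delta_pos": [0,-58,-40],"spin": 0},
    {"jaw": 1,"delta_pos": [0,-60,-25],"spin": 0},
    {"jaw": 1,"delta_pos": [0,-60,-20],"spin": 0},
    {"jaw": 1,"delta_pos": [0,-60,-20],"spin": 0},
  ],
)

```text
time_s: 19.45
ee_pos: [392.6, -64.5, 30.8]
ee_rot: [-179.4, 0.0, 90.9]
force: [0.1, -0.5, -0.3]
gripper_width: 29.0
```

```bash
python3 - <<'E'
from look import *
go((*b2w(-68,-35),12,91)); look("l9",z=15)
im=cv2.imread("pics/l9_top.png"); cv2.imwrite("pics/t9c.png",cv2.resize(im[190:310,290:450],None,fx=4,fy=4))
E
```

```text
t 19.45 tcp [392.6 -64.5  30.8] [-179.4    0.    90.9] F [ 0.1 -0.5 -0.3] w 29.0 q [-11.  16. 126.  -0.  39. -12.]
base xy [-72.4 -32.2]
 -> [397.  -67.2  12.   91. ] delta [-2.8  4.6 18.7] spin -0.001 rows 0.3
top 0.72 [386, 230, 412, 252] [  30.5 -111.4] 32 w [ 496.2 -141. ] b [  29.9 -110.6] 0.917 32.5 w [ 497.  -141.1] b [  30.7 -110.7] 1.006 30 w [ 494.1 -139.7] b [  27.8 -109.2] 0.728
top 0.68 [408, 176, 434, 201] [ 153.6 -164.4] 32 w [ 623.1 -194.4] b [ 155.8 -166.1] 0.063 32.5 w [ 622.2 -194.2] b [ 154.9 -165.9] 0.109 30 w [ 623.1 -194.4] b [ 155.8 -166.1] 0.063
top 0.64 [266, 139, 292, 162] [273.  174.7] 32 w [737.7 149.3] b [276.4 175.5] 0.086 32.5 w [737.5 149.9] b [276.2 176.1] 0.141 30 w [737.2 148.9] b [275.9 175.1] 0.052
top 0.61 [352, 169, 380, 197] [175.4 -44. ] 32 w [643.3 -72.8] b [178.1 -44.9] 0.046 32.5 w [642.2 -72.3] b [177.1 -44.4] 0.077 30 w [642.3 -73. ] b [177.1 -45.1] 0.084
side 0.93 [381, 265, 410, 283] [171.4 -56.1] 32 w [646.3 -69.8] b [181.2 -41.9] 0.055 32.5 w [645.6 -71. ] b [180.5 -43.1] 0.135 30 w [645.5 -71.3] b [180.4 -43.4] 0.078
side 0.76 [369, 221, 395, 236] [264.1 154. ] 32 w [736.5 145.2] b [275.1 171.4] 0.062 32.5 w [735.4 143.9] b [274.  170.2] 0.152 30 w [735.6 143.5] b [274.2 169.7] 0.071
side 0.72 [324, 287, 362, 311] [  19.3 -101.5] 32 w [ 486.6 -131.8] b [  20.5 -101.1] 0.158 32.5 w [ 484.4 -136.6] b [  18.2 -106. ] 0.203 30 w [ 485.7 -132.5] b [  19.5 -101.9] 0.175
side 0.6 [301, 278, 332, 302] [-14.3 -38.7] 32 w [451.4 -68.2] b [-13.7 -37. ] 0.041 32.5 w [451.3 -69.1] b [-13.7 -37.8] 0.105 30 w [450.6 -70. ] b [-14.5 -38.7] 0.07
```

View pics/t9c.png

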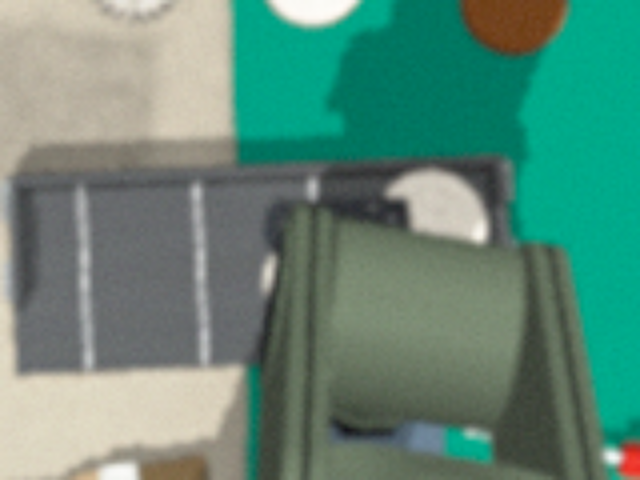

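```bash
python3 - <<'E'
from nav import *
for y in(-33,-35,-37,-39):
    P=cyl(*b2w(-13,y),32,8.5,12); uv=proj("top",P); i=uv[:,0].argmin(); print(y,uv[i])
im=cv2.cvtColor(cv2.imread("pics/l9_top.png"),cv2.COLOR_BGR2GRAY)
for r in range(255,264): print(r,im[r,350:362])
E
```

```text
-33 [354.94247458 260.97315133]
-35 [355.77350912 260.93883212]
-37 [356.60454443 260.90451287]
-39 [357.43558049 260.87019359]
255 [103 107 105 103 102 115 149 180 164  99  75  90]
256 [104 110 105 104 106 133 180 203 164  91  71  90]
257 [106 105 104 106 108 143 199 213 150  80  77 101]
258 [106 103 101 104 110 150 208 211 146  66  77  99]
259 [105 104 109 104 114 155 203 202 133  63  86 105]
260 [105 107 106 103 118 155 193 180 109  60  84  94]
261 [108 111 104 105 116 157 184 158  94  63  87  97]
262 [105 105 103 108 116 140 157 130  69  63  89  90]
263 [103 106 108 106 111 127 126  99  58  73  92  88]
```

```bash
python3 - <<'E'
from basefit import *
for n,c in(("l9_side","side"),("l7_side","side"),("s8","side"),("l7_top","top")):
    g=cv2.cvtColor(cv2.imread(f"pics/{n}.png"),cv2.COLOR_BGR2GRAY).astype(float)
    print(n); print(refine(g,[464,-31,.0174],c))
E
python3 - <<'E'
import cv2
im=cv2.imread("pics/l9_side.png"); cv2.imwrite("pics/l9_s4.png",cv2.resize(im[210:340,230:390],None,fx=5,fy=5))
E
```

```text
l9_side
1 44 -3.83 3.92
2 4 3.25 2.17
3 39 -3.5 2.26
[ 4.609162e+02 -3.505280e+01  1.520000e-02]
1 45 0.02 3.95
2 4 4.75 2.08
3 39 0.0 2.98
[ 4.608335e+02 -3.513320e+01  1.630000e-02]
1 46 0.13 4.12
2 4 4.88 1.96
3 39 0.0 2.99
[ 4.608482e+02 -3.508910e+01  1.630000e-02]
[ 4.60848194e+02 -3.50891181e+01  1.62932823e-02]
l7_side
1 53 -3.84 1.05
2 4 3.12 2.15
3 39 -3.25 0.45
[ 4.608881e+02 -3.495840e+01  1.590000e-02]
1 56 0.05 1.87
2 4 3.88 1.95
3 39 0.25 0.42
[ 4.611354e+02 -3.492840e+01  1.580000e-02]
1 56 0.05 1.88
2 4 3.62 1.95
3 39 0.0 0.43
[ 4.611405e+02 -3.491590e+01  1.570000e-02]
[ 4.61140478e+02 -3.49159404e+01  1.57280755e-02]
s8
1 49 -3.84 3.12
2 4 5.25 1.87
3 39 -3.25 0.75
[ 4.610264e+02 -3.488360e+01  1.780000e-02]
1 50 0.17 2.77
2 4 5.62 2.76
3 39 0.0 0.61
[ 4.611244e+02 -3.488230e+01  1.640000e-02]
1 50 0.18 2.77
2 4 5.62 2.74
3 39 0.0 0.61
[ 4.611745e+02 -3.487980e+01  1.610000e-02]
[ 4.61174527e+02 -3.48797681e+01  1.61431364e-02]
l7_top
1 53 0.11 0.45
2 4 0.12 1.53
3 24 0.5 2.68
[ 4.646688e+02 -3.097740e+01  2.140000e-02]
1 52 0.04 0.41
2 4 -0.5 1.37
3 23 0.25 2.54
[ 4.64797e+02 -3.09605e+01  2.24000e-02]
1 52 0.04 0.42
2 4 -0.5 1.4
3 23 0.0 2.49
[ 4.647834e+02 -3.095690e+01  2.240000e-02]
[ 4.64783417e+02 -3.09569238e+01  2.23685576e-02]
```

View pics/l9_s4.png

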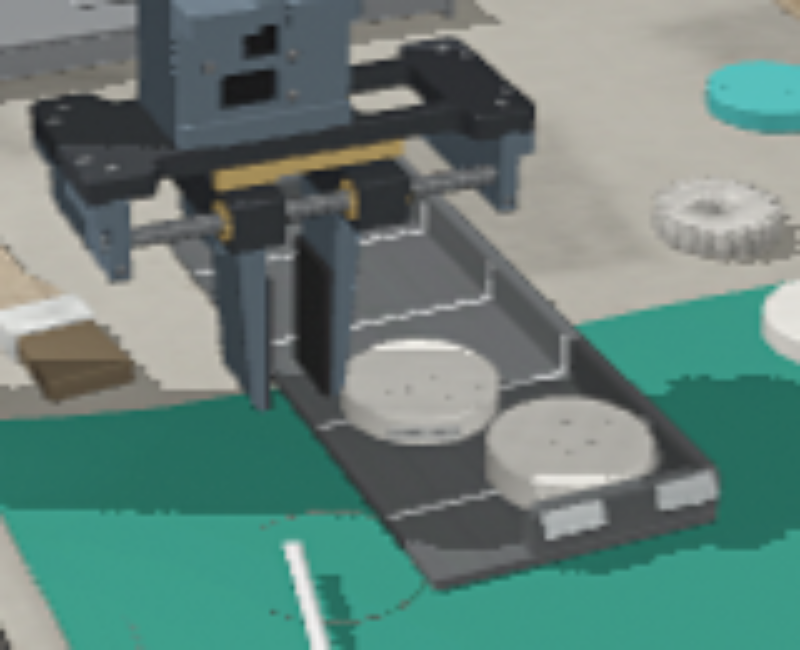

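>>> apply_moves(
  plan=[
    {"jaw": 1,"delta_pos": [0,0,12],"spin": 0},
    {"jaw": 1,"delta_pos": [0,0,19],"spin": 0},
    {"jaw": 1,"delta_pos": [0,4,19],"spin": 0},
    {"jaw": 1,"delta_pos": [0,10,19],"spin": 0},
    {"jaw": 1,"delta_pos": [0,15,19],"spin": 0},
    {"jaw": 1,"delta_pos": [0,20,19],"spin": 0},
    {"jaw": 1,"delta_pos": [0,25,19],"spin": 0},
    {"jaw": 1,"delta_pos": [0,30,19],"spin": 0},
  ],
)

```text
time_s: 20.65
ee_pos: [422.4, -63.9, 11.8]
ee_rot: [-179.4, 0.0, 90.9]
force: [-3.1, -0.3, 3.4]
gripper_width: 0.7
```

>>> apply_moves(
  plan=[
    {"jaw": 1,"delta_pos": [0,3,0],"spin": 0},
    {"jaw": 1,"delta_pos": [0,6,0],"spin": 0},
    {"jaw": 1,"delta_pos": [0,9,0],"spin": 0},
    {"jaw": 1,"delta_pos": [0,12,0],"spin": 0},
    {"jaw": 1,"delta_pos": [0,14,0],"spin": 0},
    {"jaw": 1,"delta_pos": [0,16,0],"spin": 0},
    {"jaw": 1,"delta_pos": [0,18,0],"spin": 0},
    {"jaw": 1,"delta_pos": [0,19,0],"spin": 0},
  ],
)

```text
time_s: 21.65
ee_pos: [441.6, -63.6, 11.7]
ee_rot: [-179.5, 0.0, 90.9]
force: [-2.6, -0.4, 3.6]
gripper_width: 0.4
```

>>> apply_moves(
  plan=[
    {"jaw": 1,"delta_pos": [0,0.7,0],"spin": 0},
    {"jaw": 1,"delta_pos": [0,1.4,0],"spin": 0},
    {"jaw": 1,"delta_pos": [0,2,0],"spin": 0},
    {"jaw": 1,"delta_pos": [0,2.5,0],"spin": 0},
    {"jaw": 1,"delta_pos": [0,3,0],"spin": 0},
    {"jaw": 1,"delta_pos": [0,3.5,0],"spin": 0},
    {"jaw": 1,"delta_pos": [0,4,0],"spin": 0},
    {"jaw": 1,"delta_pos": [0,4,0],"spin": 0},
  ],
)

```text
time_s: 22.65
ee_pos: [443.6, -63.5, 11.5]
ee_rot: [-179.2, 0.0, 90.9]
force: [-6.9, -1.4, 7.5]
gripper_width: 0.7
```

```bash
python3 - <<'E'
from look import *
go((423,-64,12,91),(423,-64,90,91),(645,-71.5,90,91),(645,-71.5,2.5,91))
E
```

```text
t 22.65 tcp [443.6 -63.5  11.5] [-179.2    0.    90.9] F [-6.9 -1.4  7.5] w 0.7 q [-10.  21. 121.  -0.  39. -10.]
base xy [-21.4 -32.2]
 -> [423 -64  12  91] delta [ -0.1 -20.6  -0.2] spin -0.001 rows 0.3
 -> [423 -64  90  91] delta [ -0.1 -21.6 -78.2] spin -0.001 rows 1.3
 -> [645.  -71.5  90.   91. ] delta [-11.3 200.2 -81.2] spin -0.001 rows 3.5
 -> [645.  -71.5   2.5  91. ] delta [-11.3 201.4   6.3] spin -0.001 rows 3.2
```

>>> apply_moves(
  plan=[
    {"jaw": 1,"delta_pos": [0,-20,-5],"spin": 0},
    {"jaw": 1,"delta_pos": [0,-22,-50],"spin": 0},
    {"jaw": 0,"delta_pos": [0,-15,-80],"spin": 0},
    {"jaw": 0,"delta_pos": [-3,40,-85],"spin": 0},
    {"jaw": 0,"delta_pos": [-7,100,-82],"spin": 0},
    {"jaw": 0,"delta_pos": [-10,155,-81],"spin": 0},
    {"jaw": 0,"delta_pos": [-11,190,-81],"spin": 0},
    {"jaw": 0,"delta_pos": [-11,201,-70],"spin": 0},
  ],
)

```text
time_s: 23.65
ee_pos: [649.0, -71.3, 78.6]
ee_rot: [-179.5, 0.0, 91.0]
force: [-1.1, 0.4, -0.5]
gripper_width: 57.5
```

```bash
python3 - <<'E'
from look import *
go((645,-71.5,2.5,91)); look("l10",z=15)
im=cv2.imread("pics/l10_top.png"); cv2.imwrite("pics/t10c.png",cv2.resize(im[160:310,290:490],None,fx=4,fy=4))
E
```

```text
t 23.65 tcp [649.  -71.3  78.6] [-179.5    0.    91. ] F [-1.1  0.4 -0.5] w 57.5 q [-7. 31. 89. -0. 60. -8.]
base xy [183.8 -43.5]
 -> [645.  -71.5   2.5  91. ] delta [-0.1 -3.3 76.2] spin -0.001 rows 1.2
top 0.73 [262, 139, 293, 161] [273.2 175.6] 32 w [737.8 150.1] b [276.5 176.3] 0.052 32.5 w [737.1 149.9] b [275.8 176.1] 0.101 30 w [737.1 150.3] b [275.8 176.5] 0.064
side 0.91 [314, 275, 342, 294] [ 16.8 -34.9] 32 w [482.6 -66. ] b [ 17.6 -35.3] 0.196 32.5 w [483.  -64.8] b [ 18.  -34.1] 0.313 30 w [482.2 -67.8] b [ 17.1 -37.2] 0.149
side 0.9 [381, 263, 411, 285] [171.3 -58.2] 32 w [645.7 -71.5] b [180.6 -43.6] 0.095 32.5 w [645.9 -71.2] b [180.8 -43.4] 0.2 30 w [645.2 -73.6] b [180.  -45.8] 0.08
side 0.84 [325, 290, 361, 311] [ 20.2 -99. ] 32 w [ 486.3 -131.7] b [  20.2 -101. ] 0.177 32.5 w [ 486.1 -133.7] b [  19.9 -103.1] 0.259 30 w [ 484.9 -132.1] b [  18.8 -101.5] 0.185
side 0.77 [403, 296, 435, 317] [ 148.  -178.2] 32 w [ 624.5 -194.4] b [ 157.3 -166.1] 0.046 32.5 w [ 623.7 -195.1] b [ 156.5 -166.9] 0.125 30 w [ 623.6 -195.9] b [ 156.3 -167.6] 0.072
```

View pics/t10c.png

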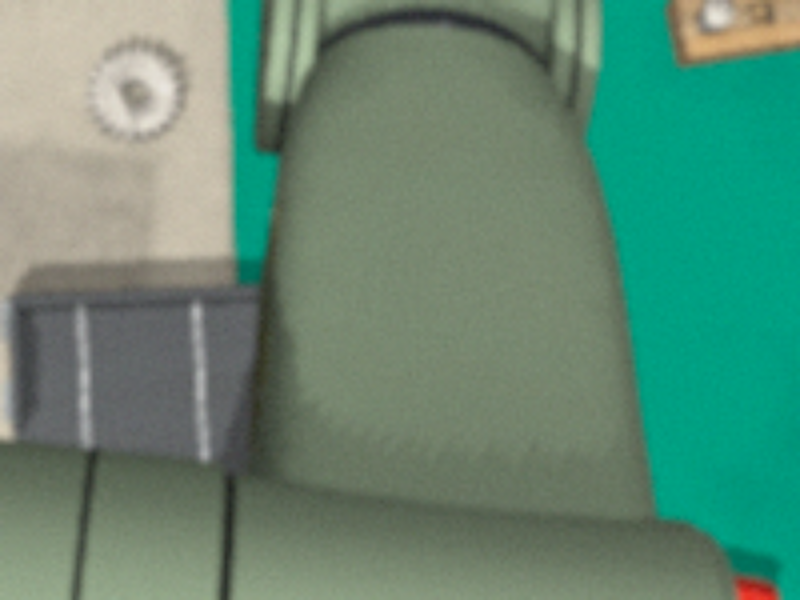

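>>> apply_moves(
  plan=[
    {"jaw": 0,"delta_pos": [0,-3,10],"spin": 0},
    {"jaw": 0,"delta_pos": [0,-3,20],"spin": 0},
    {"jaw": 0,"delta_pos": [0,-3,35],"spin": 0},
    {"jaw": 0,"delta_pos": [0,-3,55],"spin": 0},
    {"jaw": 0,"delta_pos": [0,-3,70],"spin": 0},
    {"jaw": 0,"delta_pos": [0,-3,76],"spin": 0},
    {"jaw": 0,"delta_pos": [0,-3,76],"spin": 0},
    {"jaw": 1,"delta_pos": [0,-3,76],"spin": 0},
  ],
)

```text
time_s: 24.85
ee_pos: [641.6, -71.1, 3.4]
ee_rot: [-179.4, 0.0, 90.9]
force: [2.6, -0.0, 3.4]
gripper_width: 83.8
```

>>> apply_moves(
  plan=[
    {"jaw": 1,"delta_pos": [0,0,0],"spin": 0},
    {"jaw": 1,"delta_pos": [0,0,0],"spin": 0},
    {"jaw": 1,"delta_pos": [0,0,0],"spin": 0},
    {"jaw": 1,"delta_pos": [0,0,0],"spin": 0},
    {"jaw": 1,"delta_pos": [0,0,0],"spin": 0},
    {"jaw": 1,"delta_pos": [0,0,0],"spin": 0},
    {"jaw": 1,"delta_pos": [0,0,-15],"spin": 0},
    {"jaw": 1,"delta_pos": [0,0,-40],"spin": 0},
  ],
)

```text
time_s: 25.85
ee_pos: [639.6, -70.8, 42.5]
ee_rot: [-179.0, -0.0, 90.9]
force: [0.8, 0.4, -2.8]
gripper_width: 63.0
```

```bash
python3 - <<'E'
from look import *
x,y=b2w(-12,35)
go((x,y,75,91),(x,y,40,91))
E
```

```text
t 25.85 tcp [639.6 -70.8  42.5] [-179.    -0.    90.9] F [ 0.8  0.4 -2.8] w 63.0 q [-7. 33. 92. -0. 56. -8.]
base xy [174.4 -42.9]
 -> [451.8   3.8  75.   91. ] delta [  77.7 -187.1  -29.1] spin -0.001 rows 3.3
 -> [451.8   3.8  40.   91. ] delta [  77.7 -186.4    5.9] spin -0.001 rows 3.2
```

>>> apply_moves(
  plan=[
    {"jaw": 1,"delta_pos": [8,-15,-20],"spin": 0},
    {"jaw": 1,"delta_pos": [25,-55,-30],"spin": 0},
    {"jaw": 1,"delta_pos": [42,-100,-30],"spin": 0},
    {"jaw": 1,"delta_pos": [60,-145,-29],"spin": 0},
    {"jaw": 1,"delta_pos": [75,-175,-29],"spin": 0},
    {"jaw": 1,"delta_pos": [78,-186,-27],"spin": 0},
    {"jaw": 1,"delta_pos": [78,-187,-12],"spin": 0},
    {"jaw": 1,"delta_pos": [78,-187,5],"spin": 0},
  ],
)

```text
time_s: 26.85
ee_pos: [452.0, 3.8, 41.0]
ee_rot: [-179.1, -0.0, 91.0]
force: [-0.9, 0.4, -3.7]
gripper_width: 63.1
```

```bash
python3 - <<'E'
from look import *
x,y=b2w(-12,35)
go((x,y,12,91)); grab("side","s11.png")
im=cv2.imread("pics/s11.png"); cv2.imwrite("pics/s11c.png",cv2.resize(im[190:340,220:420],None,fx=4,fy=4))
E
```

```text
t 26.85 tcp [452.    3.8  41. ] [-179.1   -0.    91. ] F [-0.9  0.4 -3.7] w 63.1 q [ -1.  19. 118.  -0.  44.  -2.]
base xy [-11.8  35. ]
 -> [451.8   3.8  12.   91. ] delta [-0.   0.3 29. ] spin -0.001 rows 0.5
```

View pics/s11c.png

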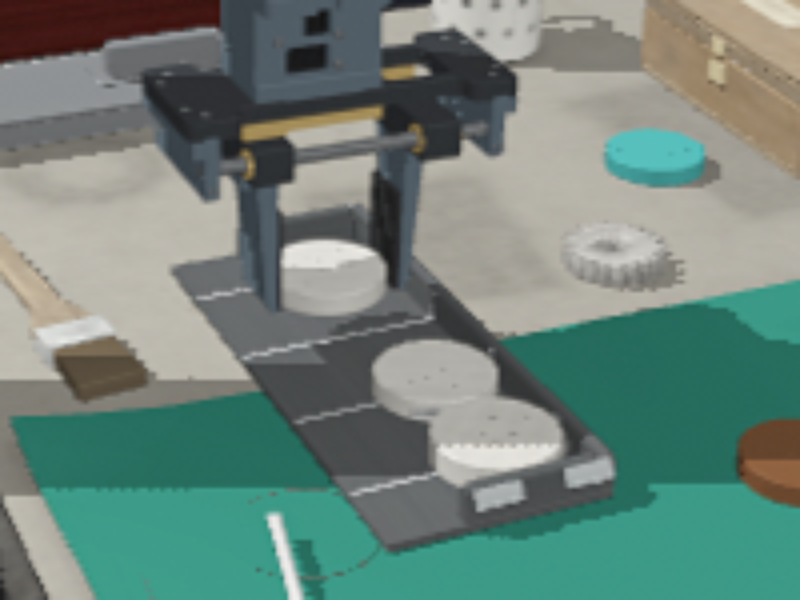

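>>> apply_moves(
  plan=[
    {"jaw": 1,"delta_pos": [0,0,12],"spin": 0},
    {"jaw": 1,"delta_pos": [0,0,21],"spin": 0},
    {"jaw": 1,"delta_pos": [0,0,26],"spin": 0},
    {"jaw": 1,"delta_pos": [0,0,29],"spin": 0},
    {"jaw": 1,"delta_pos": [0,0,29.5],"spin": 0},
    {"jaw": 1,"delta_pos": [0,0,29.5],"spin": 0},
    {"jaw": 0.16,"delta_pos": [0,0,29.5],"spin": 0},
    {"jaw": 0.16,"delta_pos": [0,0,29.5],"spin": 0},
  ],
)

```text
time_s: 27.9
ee_pos: [450.2, 3.8, 10.0]
ee_rot: [-178.9, -0.0, 90.9]
force: [-0.7, 0.2, 0.1]
gripper_width: 76.3
```

>>> apply_moves(
  plan=[
    {"jaw": 0.16,"delta_pos": [0,0,0],"spin": 0},
    {"jaw": 0.16,"delta_pos": [0,0,-20],"spin": 0},
    {"jaw": 0.16,"delta_pos": [0,0,-45],"spin": 0},
    {"jaw": 1,"delta_pos": [0,-30,-45],"spin": 0},
    {"jaw": 1,"delta_pos": [0,-58,-40],"spin": 0},
    {"jaw": 1,"delta_pos": [0,-60,-25],"spin": 0},
    {"jaw": 1,"delta_pos": [0,-60,-20],"spin": 0},
    {"jaw": 1,"delta_pos": [0,-60,-20],"spin": 0},
  ],
)

```text
time_s: 28.9
ee_pos: [391.1, 2.8, 31.2]
ee_rot: [-178.9, -0.0, 90.9]
force: [0.1, -0.1, -0.0]
gripper_width: 29.4
```

```bash
python3 - <<'E'
from look import *
import nav
go((*b2w(-68,35),12,91))
im=grab("top","t12.png"); 
SB=[461.1,-34.9,.0160]
for y in(33,35,37):
    uv=proj("top",cyl(*b2w(-13,y),32,8.5,12)); i=uv[:,0].argmin(); print(y,uv[i])
g=cv2.cvtColor(im,cv2.COLOR_RGB2GRAY)
for r in range(256,264): print(r,g[r,318:335])
grab("side","s12.png")
for m in spotter.masks_of("side","disc_1"):
    r=m["region"]; ys,xs=np.where(r); w=unproj("side",(xs.mean(),ys.mean()),15); b=w2b(*w[:2],SB)
    if r.sum()<1300 and abs(b[0])<60:
        p,e=fit("side",r,lambda q:cyl(q[0],q[1],32,8.5,12),w[:2],np.array([4,4.])); print(w2b(*p,SB).round(1),e)
E
```

```text
t 28.9 tcp [391.1   2.8  31.2] [-178.9   -0.    90.9] F [ 0.1 -0.1 -0. ] w 29.4 q [ -1.  16. 126.  -0.  39.  -2.]
base xy [-72.7  35.1]
 -> [395.8   2.8  12.   91. ] delta [-0.1  5.1 19.1] spin -0.001 rows 0.3
33 [327.51876142 262.10566783]
35 [326.68775275 262.13998598]
37 [325.85674483 262.1743041 ]
256 [110 113 111 101  87  69  89 105 107 111  91  92 109 121 122 122 121]
257 [112 117 110 103  88  74  82 105 107 104  91  95 109 122 123 128 126]
258 [114 111 110 107  87  71  84 107 112 103  97  92 116 124 129 122 125]
259 [123 116 115 105  91  66  83 106 110 100  90  99 111 123 124 129 126]
260 [118 119 109 105  89  76  83 100 108  99  85  97 116 126 122 127 128]
261 [127 114 111 104  89  71  85 100 108  98  84  87 111 125 130 127 130]
262 [125 114 109 104  90  71  88 106 112 102  88  88 114 127 133 132 131]
263 [125 116 110 103  84  71  77 101 108 105  92  90 113 125 127 126 129]
[ 22.3 -96.1] 0.16079233586788177
[-12.1  34.8] 0.10189227759838104
```

>>> apply_moves(
  plan=[
    {"jaw": 1,"delta_pos": [0,0,12],"spin": 0},
    {"jaw": 1,"delta_pos": [0,0,19],"spin": 0},
    {"jaw": 1,"delta_pos": [0,4,19],"spin": 0},
    {"jaw": 1,"delta_pos": [0,10,19],"spin": 0},
    {"jaw": 1,"delta_pos": [0,15,19],"spin": 0},
    {"jaw": 1,"delta_pos": [0,20,19],"spin": 0},
    {"jaw": 1,"delta_pos": [0,25,19],"spin": 0},
    {"jaw": 1,"delta_pos": [0,30,19],"spin": 0},
  ],
)

```text
time_s: 30.05
ee_pos: [420.8, 3.3, 11.9]
ee_rot: [-178.9, -0.0, 90.9]
force: [-2.6, -0.8, 3.5]
gripper_width: 0.4
```

>>> apply_moves(
  plan=[
    {"jaw": 1,"delta_pos": [0,3,0],"spin": 0},
    {"jaw": 1,"delta_pos": [0,6,0],"spin": 0},
    {"jaw": 1,"delta_pos": [0,9,0],"spin": 0},
    {"jaw": 1,"delta_pos": [0,12,0],"spin": 0},
    {"jaw": 1,"delta_pos": [0,14,0],"spin": 0},
    {"jaw": 1,"delta_pos": [0,16,0],"spin": 0},
    {"jaw": 1,"delta_pos": [0,18,0],"spin": 0},
    {"jaw": 1,"delta_pos": [0,19,0],"spin": 0},
  ],
)

```text
time_s: 31.05
ee_pos: [440.0, 3.6, 11.5]
ee_rot: [-178.9, -0.0, 90.9]
force: [-3.2, 0.5, 2.1]
gripper_width: 0.4
```

>>> apply_moves(
  plan=[
    {"jaw": 1,"delta_pos": [0,0.7,0],"spin": 0},
    {"jaw": 1,"delta_pos": [0,1.4,0],"spin": 0},
    {"jaw": 1,"delta_pos": [0,2,0],"spin": 0},
    {"jaw": 1,"delta_pos": [0,2.5,0],"spin": 0},
    {"jaw": 1,"delta_pos": [0,3,0],"spin": 0},
    {"jaw": 1,"delta_pos": [0,3.5,0],"spin": 0},
    {"jaw": 1,"delta_pos": [0,4,0],"spin": 0},
    {"jaw": 1,"delta_pos": [0,4,0],"spin": 0},
  ],
)

```text
time_s: 32.05
ee_pos: [442.2, 3.7, 11.4]
ee_rot: [-178.7, -0.0, 91.0]
force: [-6.6, -0.3, 6.1]
gripper_width: 0.4
```

```bash
python3 - <<'E'
from look import *
go((423,3.5,12,91),(423,3.5,90,91),(647,38.5,90,91),(647,38.5,2.5,91))
E
```

```text
t 32.05 tcp [442.2   3.7  11.4] [-178.7   -0.    91. ] F [-6.6 -0.3  6.1] w 0.4 q [ -1.  21. 121.  -0.  39.  -2.]
base xy [-21.6  35. ]
 -> [423.    3.5  12.   91. ] delta [  0.2 -19.2  -0.2] spin -0.001 rows 0.3
 -> [423.    3.5  90.   91. ] delta [  0.2 -21.  -78.1] spin -0.001 rows 1.3
 -> [647.   38.5  90.   91. ] delta [ 31.5 203.5 -83.3] spin -0.001 rows 3.6
 -> [647.   38.5   2.5  91. ] delta [ 31.4 205.5   4.2] spin -0.001 rows 3.3
```

>>> apply_moves(
  plan=[
    {"jaw": 1,"delta_pos": [0,-20,-5],"spin": 0},
    {"jaw": 1,"delta_pos": [0,-22,-50],"spin": 0},
    {"jaw": 0,"delta_pos": [2,-15,-80],"spin": 0},
    {"jaw": 0,"delta_pos": [8,40,-87],"spin": 0},
    {"jaw": 0,"delta_pos": [18,100,-84],"spin": 0},
    {"jaw": 0,"delta_pos": [26,155,-83],"spin": 0},
    {"jaw": 0,"delta_pos": [31,192,-83],"spin": 0},
    {"jaw": 0,"delta_pos": [31.5,201,-78],"spin": 0},
  ],
)

```text
time_s: 33.05
ee_pos: [647.7, 38.9, 84.3]
ee_rot: [-178.9, -0.0, 91.0]
force: [-0.0, -0.6, -0.1]
gripper_width: 57.7
```

```bash
python3 - <<'E'
from look import *
go((646.7,38.5,2.5,91)); look("l13","gear",z=7)
im=cv2.imread("pics/l13_top.png"); cv2.imwrite("pics/t13c.png",cv2.resize(im[160:310,290:490],None,fx=4,fy=4))
E
```

```text
t 33.05 tcp [647.7  38.9  84.3] [-178.9   -0.    91. ] F [-0.  -0.6 -0.1] w 57.7 q [ 2. 31. 89.  0. 62.  1.]
base xy [184.5  66.7]
 -> [646.7  38.5   2.5  91. ] delta [-0.5  0.5 81.8] spin -0.0 rows 1.3
side 0.76 [360, 247, 386, 262] [181.9  59.8] 32 w [647.1  34.7] b [183.8  62.5] 0.141 32.5 w [647.   35.5] b [183.7  63.3] 0.261 30 w [646.5  33.3] b [183.2  61.1] 0.104
```

View pics/t13c.png

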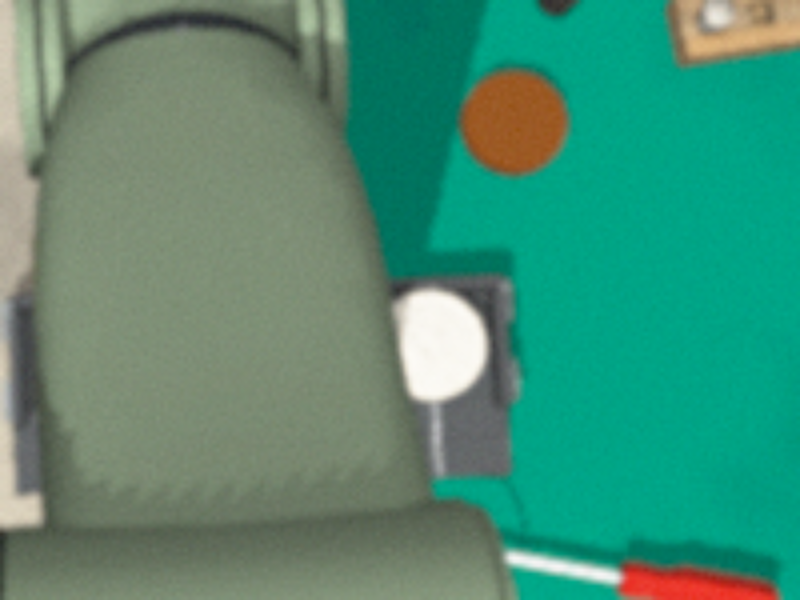

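View pics/l13_sc.png

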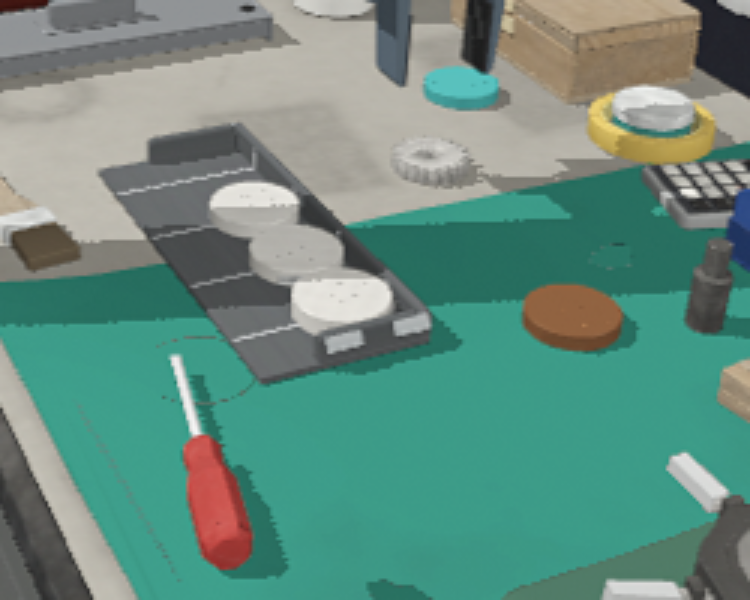

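>>> apply_moves(
  plan=[
    {"jaw": 0,"delta_pos": [-0.5,0.5,10],"spin": 0},
    {"jaw": 0,"delta_pos": [-0.5,0.5,20],"spin": 0},
    {"jaw": 0,"delta_pos": [-0.5,0.5,35],"spin": 0},
    {"jaw": 0,"delta_pos": [-0.5,0.5,57],"spin": 0},
    {"jaw": 0,"delta_pos": [-0.5,0.5,74],"spin": 0},
    {"jaw": 0,"delta_pos": [-0.5,0.5,81],"spin": 0},
    {"jaw": 0,"delta_pos": [-0.5,0.5,81],"spin": 0},
    {"jaw": 1,"delta_pos": [-0.5,0.5,81],"spin": 0},
  ],
)

```text
time_s: 34.25
ee_pos: [642.1, 37.8, 3.7]
ee_rot: [-178.7, -0.0, 90.9]
force: [0.0, -0.5, -0.1]
gripper_width: 84.0
```

>>> apply_moves(
  plan=[
    {"jaw": 1,"delta_pos": [0,0,0],"spin": 0},
    {"jaw": 1,"delta_pos": [0,0,0],"spin": 0},
    {"jaw": 1,"delta_pos": [0,0,0],"spin": 0},
    {"jaw": 1,"delta_pos": [0,0,0],"spin": 0},
    {"jaw": 1,"delta_pos": [0,0,0],"spin": 0},
    {"jaw": 1,"delta_pos": [0,0,0],"spin": 0},
    {"jaw": 1,"delta_pos": [0,0,-15],"spin": 0},
    {"jaw": 1,"delta_pos": [0,0,-40],"spin": 0},
  ],
)

```text
time_s: 35.25
ee_pos: [641.2, 37.7, 43.2]
ee_rot: [-178.4, -0.0, 90.9]
force: [-0.3, -0.1, -2.1]
gripper_width: 57.5
```

```bash
python3 - <<'E'
from look import *
x,y=b2w(-12,105)
go((x,y,75,91),(x,y,40,91))
E
```

```text
t 35.25 tcp [641.2  37.7  43.2] [-178.4   -0.    90.9] F [-0.3 -0.1 -2.1] w 57.5 q [ 2. 33. 92.  0. 57.  1.]
base xy [177.9  65.7]
 -> [450.6  73.8  75.   91. ] delta [  39.2 -190.8  -26.3] spin -0.001 rows 3.1
 -> [450.6  73.8  40.   91. ] delta [  39.2 -189.8    8.7] spin -0.001 rows 3.1
```

>>> apply_moves(
  plan=[
    {"jaw": 1,"delta_pos": [4,-15,-18],"spin": 0},
    {"jaw": 1,"delta_pos": [13,-55,-27],"spin": 0},
    {"jaw": 1,"delta_pos": [22,-100,-27],"spin": 0},
    {"jaw": 1,"delta_pos": [31,-145,-27],"spin": 0},
    {"jaw": 1,"delta_pos": [38,-178,-26],"spin": 0},
    {"jaw": 1,"delta_pos": [39,-190,-24],"spin": 0},
    {"jaw": 1,"delta_pos": [39,-191,-10],"spin": 0},
    {"jaw": 1,"delta_pos": [39,-190,8],"spin": 0},
  ],
)

```text
time_s: 36.25
ee_pos: [451.7, 73.6, 41.0]
ee_rot: [-178.5, -0.0, 90.9]
force: [0.7, -0.6, -1.8]
gripper_width: 57.4
```

```bash
python3 - <<'E'
from look import *
x,y=b2w(-12,105)
go((x,y,12,91)); grab("side","s14.png")
im=cv2.imread("pics/s14.png"); cv2.imwrite("pics/s14c.png",cv2.resize(im[190:340,220:420],None,fx=4,fy=4))
E
```

```text
t 36.25 tcp [451.7  73.6  41. ] [-178.5   -0.    90.9] F [ 0.7 -0.6 -1.8] w 57.4 q [  8.  20. 117.   0.  45.   7.]
base xy [-10.8 104.8]
 -> [450.6  73.8  12.   91. ] delta [ 0.2 -0.4 29. ] spin -0.001 rows 0.5
```

View pics/s14c.png

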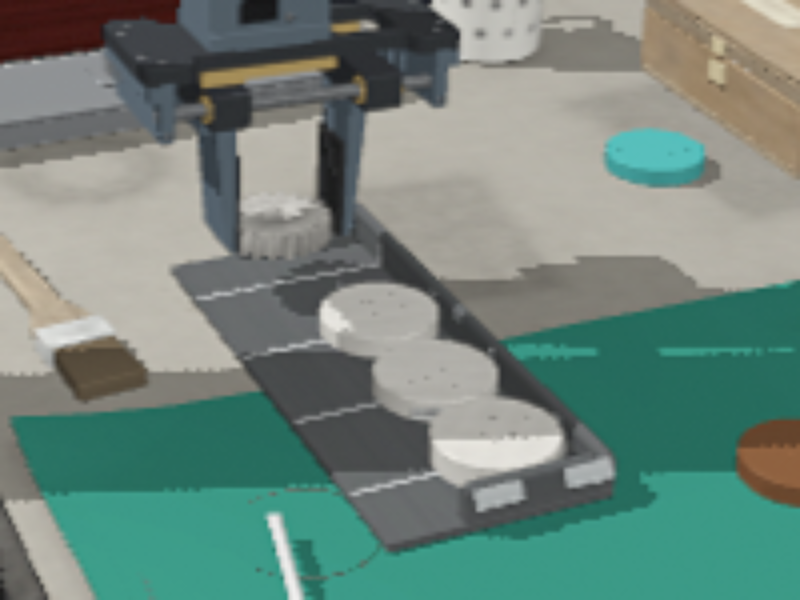

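>>> apply_moves(
  plan=[
    {"jaw": 1,"delta_pos": [0,0,12],"spin": 0},
    {"jaw": 1,"delta_pos": [0,0,21],"spin": 0},
    {"jaw": 1,"delta_pos": [0,0,26],"spin": 0},
    {"jaw": 1,"delta_pos": [0,0,28.5],"spin": 0},
    {"jaw": 1,"delta_pos": [0,0,29],"spin": 0},
    {"jaw": 1,"delta_pos": [0,0,29],"spin": 0},
    {"jaw": 0.2,"delta_pos": [0,0,29],"spin": 0},
    {"jaw": 0.2,"delta_pos": [0,0,29],"spin": 0},
  ],
)

```text
time_s: 37.3
ee_pos: [449.8, 73.4, 10.1]
ee_rot: [-178.3, -0.0, 90.9]
force: [-0.0, -0.7, -0.4]
gripper_width: 72.3
```

>>> apply_moves(
  plan=[
    {"jaw": 0.2,"delta_pos": [0,0,0],"spin": 0},
    {"jaw": 0.2,"delta_pos": [0,0,-20],"spin": 0},
    {"jaw": 0.2,"delta_pos": [0,0,-45],"spin": 0},
    {"jaw": 1,"delta_pos": [0,-30,-45],"spin": 0},
    {"jaw": 1,"delta_pos": [0,-58,-40],"spin": 0},
    {"jaw": 1,"delta_pos": [0,-60,-25],"spin": 0},
    {"jaw": 1,"delta_pos": [0,-60,-20],"spin": 0},
    {"jaw": 1,"delta_pos": [0,-60,-20],"spin": 0},
  ],
)

```text
time_s: 38.3
ee_pos: [390.8, 72.4, 31.7]
ee_rot: [-178.3, -0.0, 90.9]
force: [0.6, 0.6, -0.5]
gripper_width: 26.2
```

```bash
python3 - <<'E'
from look import *
go((*b2w(-68,105),12,91))
SB=[461.1,-34.9,.0160]
for cam,bp in(("top",BP),("side",SB)):
    im=grab(cam,f"l15_{cam}.png")
    for cls,rad,h in(("gear",30,14),("disc_1",32,12)):
      for m in spotter.masks_of(cam,cls):
        r=m["region"]; ys,xs=np.where(r); w=unproj(cam,(xs.mean(),ys.mean()),15); b=w2b(*w[:2],bp)
        if r.sum()<1300 and abs(b[0])<60:
          p,e=fit(cam,r,lambda q:cyl(q[0],q[1],rad,8.5,h),w[:2],np.array([4,4.])); print(cam,cls,w2b(*p,bp).round(1),round(e,3))
im=cv2.imread("pics/l15_top.png"); cv2.imwrite("pics/t15c.png",cv2.resize(im[190:310,270:430],None,fx=4,fy=4))
E
```

```text
t 38.3 tcp [390.8  72.4  31.7] [-178.3   -0.    90.9] F [ 0.6  0.6 -0.5] w 26.2 q [  9.  16. 125.   0.  40.   7.]
base xy [-71.8 104.7]
 -> [394.6  72.8  12.   91. ] delta [ 0.3  4.4 19.5] spin -0.001 rows 0.3
top gear [20.7 31.5] 1.358
top disc_1 [ 17.8 -32.3] 0.166
top disc_1 [  18. -104.] 0.041
top disc_1 [20.8 29.4] 1.362
side gear [-11.  107.5] 0.166
side disc_1 [ 20.5 -33.3] 0.129
side disc_1 [21.9 37.1] 0.17
side disc_1 [ 22.  -98.8] 0.249
```

View pics/t15c.png

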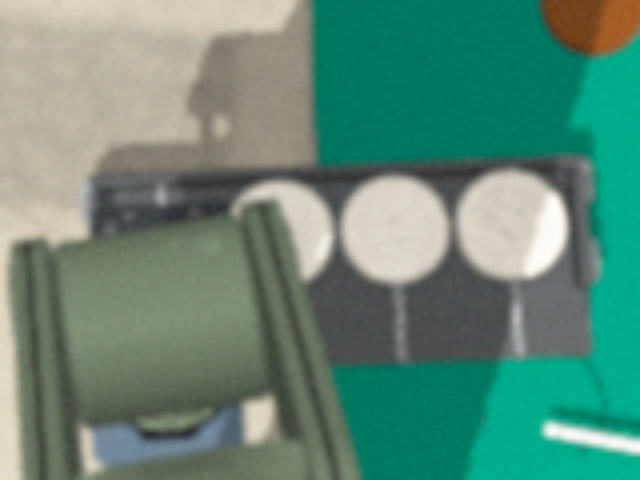

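>>> apply_moves(
  plan=[
    {"jaw": 1,"delta_pos": [0,0,12],"spin": 0},
    {"jaw": 1,"delta_pos": [0,0,19],"spin": 0},
    {"jaw": 1,"delta_pos": [0,6,19],"spin": 0},
    {"jaw": 1,"delta_pos": [0,12,19],"spin": 0},
    {"jaw": 1,"delta_pos": [0,17,19],"spin": 0},
    {"jaw": 1,"delta_pos": [0,22,19],"spin": 0},
    {"jaw": 1,"delta_pos": [0,27,19],"spin": 0},
    {"jaw": 1,"delta_pos": [0,32,19],"spin": 0},
  ],
)

```text
time_s: 39.6
ee_pos: [422.2, 72.9, 12.2]
ee_rot: [-178.3, -0.0, 90.9]
force: [-1.5, 0.5, 2.2]
gripper_width: 0.6
```

>>> apply_moves(
  plan=[
    {"jaw": 1,"delta_pos": [0,3,0],"spin": 0},
    {"jaw": 1,"delta_pos": [0,6,0],"spin": 0},
    {"jaw": 1,"delta_pos": [0,9,0],"spin": 0},
    {"jaw": 1,"delta_pos": [0,12,0],"spin": 0},
    {"jaw": 1,"delta_pos": [0,14,0],"spin": 0},
    {"jaw": 1,"delta_pos": [0,16,0],"spin": 0},
    {"jaw": 1,"delta_pos": [0,18,0],"spin": 0},
    {"jaw": 1,"delta_pos": [0,19,0],"spin": 0},
  ],
)

```text
time_s: 40.6
ee_pos: [441.3, 73.2, 11.6]
ee_rot: [-178.3, -0.0, 90.9]
force: [-1.2, 1.1, 1.7]
gripper_width: 0.3
```

>>> apply_moves(
  plan=[
    {"jaw": 1,"delta_pos": [0,0.7,0],"spin": 0},
    {"jaw": 1,"delta_pos": [0,1.4,0],"spin": 0},
    {"jaw": 1,"delta_pos": [0,2,0],"spin": 0},
    {"jaw": 1,"delta_pos": [0,2.5,0],"spin": 0},
    {"jaw": 1,"delta_pos": [0,3,0],"spin": 0},
    {"jaw": 1,"delta_pos": [0,3.5,0],"spin": 0},
    {"jaw": 1,"delta_pos": [0,4,0],"spin": 0},
    {"jaw": 1,"delta_pos": [0,4,0],"spin": 0},
  ],
)

```text
time_s: 41.6
ee_pos: [445.5, 73.3, 11.5]
ee_rot: [-178.3, -0.0, 90.9]
force: [-1.6, -0.7, 2.6]
gripper_width: 0.6
```

>>> apply_moves(
  plan=[
    {"jaw": 1,"delta_pos": [0,0.5,0],"spin": 0},
    {"jaw": 1,"delta_pos": [0,1,0],"spin": 0},
    {"jaw": 1,"delta_pos": [0,1.5,0],"spin": 0},
    {"jaw": 1,"delta_pos": [0,2,0],"spin": 0},
    {"jaw": 1,"delta_pos": [0,2.5,0],"spin": 0},
    {"jaw": 1,"delta_pos": [0,3,0],"spin": 0},
    {"jaw": 1,"delta_pos": [0,3,0],"spin": 0},
    {"jaw": 1,"delta_pos": [0,3,0],"spin": 0},
  ],
)

```text
time_s: 42.6
ee_pos: [445.9, 73.2, 11.4]
ee_rot: [-178.0, -0.0, 90.9]
force: [-7.6, -0.2, 8.3]
gripper_width: 0.5
```

```bash
python3 - <<'E'
from look import *
go((425,73,60,91),(425,73,150,91),(476,358,150,181))
E
```

```text
t 42.6 tcp [445.9  73.2  11.4] [-178.    -0.    90.9] F [-7.6 -0.2  8.3] w 0.5 q [  8.  22. 119.   0.  41.   6.]
base xy [-16.6 104.5]
 -> [425  73  60  91] delta [  0.1 -22.6 -47.9] spin -0.001 rows 0.8
 -> [425  73 150  91] delta [ 1.000e-01 -2.570e+01 -1.378e+02] spin -0.001 rows 2.2
 -> [476 358 150 181] delta [ 284.3   29.9 -139.7] spin -1.572 rows 5.1
```

>>> apply_moves(
  plan=[
    {"jaw": 1,"delta_pos": [0,-15,-5],"spin": 0},
    {"jaw": 1,"delta_pos": [0,-20,-50],"spin": 0},
    {"jaw": 1,"delta_pos": [0,-20,-100],"spin": 0},
    {"jaw": 1,"delta_pos": [0,20,-125],"spin": 0},
    {"jaw": 1,"delta_pos": [0,75,-125],"spin": 0},
    {"jaw": 1,"delta_pos": [0,130,-125],"spin": 0},
    {"jaw": 1,"delta_pos": [60,180,-120],"spin": 0},
    {"jaw": 1,"delta_pos": [100,200,-120],"spin": 0},
  ],
)

```text
time_s: 43.6
ee_pos: [650.4, 177.0, 124.1]
ee_rot: [-178.2, -0.0, 90.8]
force: [0.4, 0.1, 0.2]
gripper_width: 0.2
```

```bash
python3 - <<'E'
from look import *
go()
SB=[461.1,-34.9,.0160]
for cam,bp in(("top",BP),("side",SB)):
    im=grab(cam,f"l16_{cam}.png")
    for cls,rad,h in(("gear",30,14),("disc_1",32,12)):
      for m in spotter.masks_of(cam,cls):
        r=m["region"]; ys,xs=np.where(r); w=unproj(cam,(xs.mean(),ys.mean()),15); b=w2b(*w[:2],bp)
        if r.sum()<1300 and abs(b[0])<60:
          p,e=fit(cam,r,lambda q:cyl(q[0],q[1],rad,8.5,h),w[:2],np.array([4,4.])); print(cam,cls,w2b(*p,bp).round(1),round(e,3))
im=cv2.imread("pics/l16_top.png"); cv2.imwrite("pics/t16c.png",cv2.resize(im[190:310,270:430],None,fx=5,fy=5))
im=cv2.imread("pics/l16_side.png"); cv2.imwrite("pics/s16c.png",cv2.resize(im[210:340,230:390],None,fx=5,fy=5))
E
```

```text
t 43.6 tcp [650.4 177.  124.1] [-178.2   -0.    90.8] F [0.4 0.1 0.2] w 0.2 q [14. 32. 81.  0. 69. 13.]
base xy [189.6 204.7]
top disc_1 [  17.6 -103.4] 0.048
top disc_1 [ 18.2 -34.9] 0.053
side gear [ 24.4 107.6] 0.167
side disc_1 [21.8 35.2] 0.134
side disc_1 [ 23. -97.] 0.179
side disc_1 [ 22.7 -33.3] 0.131
side disc_1 [ 25.7 113. ] 0.321
```

View pics/t16c.png

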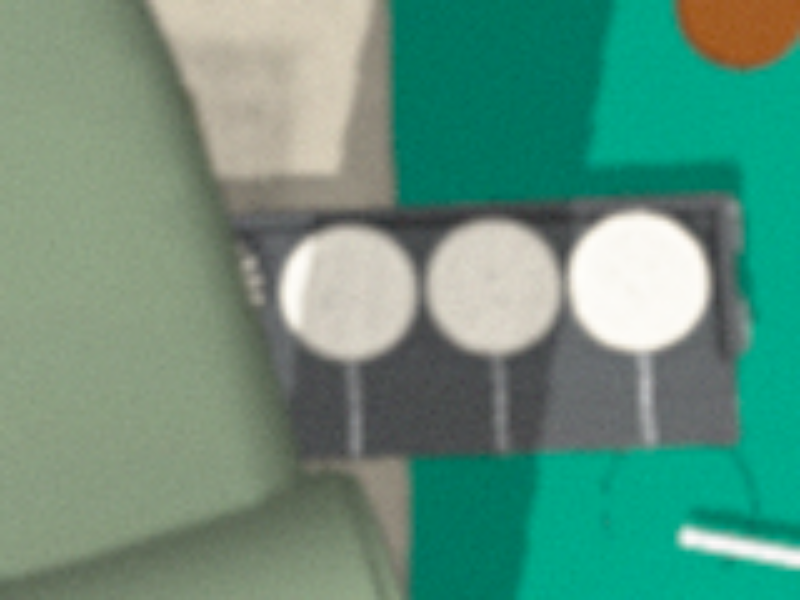

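View pics/s16c.png

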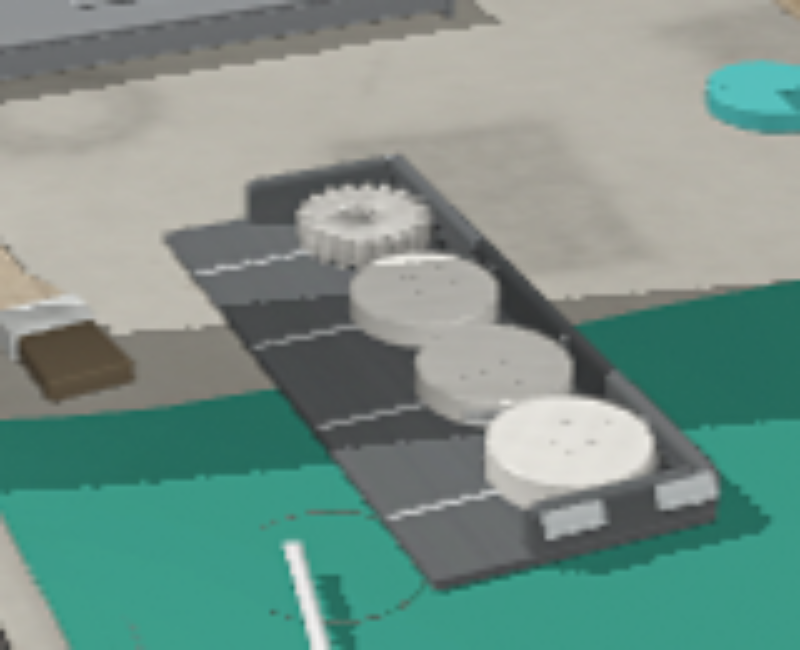

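```bash
python3 - <<'E'
from look import *
x,y=b2w(82,-10)
go((x,y,100,90.9),(x,y,16,90.9))
E
```

```text
t 43.9 tcp [647.6 175.6 124.5] [-178.     0.    90.9] F [ 0.3 -0.2 -0.2] w 0.5 q [14. 31. 82.  0. 69. 13.]
base xy [186.8 203.4]
 -> [546.6 -39.6 100.   90.9] delta [-213.5 -103.6   28.2] spin 0.0 rows 3.8
 -> [546.6 -39.6  16.   90.9] delta [-213.5 -100.7  112.2] spin 0.0 rows 4.2
```

>>> apply_moves(
  plan=[
    {"jaw": 1,"delta_pos": [-45,-20,10],"spin": 0},
    {"jaw": 1,"delta_pos": [-95,-45,20],"spin": 0},
    {"jaw": 1,"delta_pos": [-145,-70,28],"spin": 0},
    {"jaw": 1,"delta_pos": [-190,-90,28],"spin": 0},
    {"jaw": 1,"delta_pos": [-210,-100,40],"spin": 0},
    {"jaw": 1,"delta_pos": [-213,-101,75],"spin": 0},
    {"jaw": 1,"delta_pos": [-213,-101,100],"spin": 0},
    {"jaw": 1,"delta_pos": [-213,-101,110],"spin": 0},
  ],
)

```text
time_s: 44.9
ee_pos: [545.0, -39.1, 16.8]
ee_rot: [-177.9, 0.0, 90.9]
force: [0.5, -0.3, 0.2]
gripper_width: 0.8
```

>>> apply_moves(
  plan=[
    {"jaw": 1,"delta_pos": [0,-2,0],"spin": 0},
    {"jaw": 1,"delta_pos": [0,-4,0],"spin": 0},
    {"jaw": 1,"delta_pos": [0,-6,0],"spin": 0},
    {"jaw": 1,"delta_pos": [0,-8,0],"spin": 0},
    {"jaw": 1,"delta_pos": [0,-9,0],"spin": 0},
    {"jaw": 1,"delta_pos": [0,-10,0],"spin": 0},
    {"jaw": 1,"delta_pos": [0,-11,0],"spin": 0},
    {"jaw": 1,"delta_pos": [0,-12,0],"spin": 0},
  ],
)

```text
time_s: 45.9
ee_pos: [533.7, -39.3, 17.3]
ee_rot: [-178.0, 0.0, 90.9]
force: [1.1, 0.2, -1.5]
gripper_width: 0.9
```

>>> apply_moves(
  plan=[
    {"jaw": 1,"delta_pos": [0,-1,0],"spin": 0},
    {"jaw": 1,"delta_pos": [0,-2,0],"spin": 0},
    {"jaw": 1,"delta_pos": [0,-3,0],"spin": 0},
    {"jaw": 1,"delta_pos": [0,-4,0],"spin": 0},
    {"jaw": 1,"delta_pos": [0,-5,0],"spin": 0},
    {"jaw": 1,"delta_pos": [0,-5,0],"spin": 0},
    {"jaw": 1,"delta_pos": [0,-5,0],"spin": 0},
    {"jaw": 1,"delta_pos": [0,-5,0],"spin": 0},
  ],
)

```text
time_s: 46.9
ee_pos: [533.6, -39.5, 18.3]
ee_rot: [-178.6, 0.0, 90.9]
force: [8.9, 1.5, -3.8]
gripper_width: 0.4
```

>>> apply_moves(
  plan=[
    {"jaw": 1,"delta_pos": [0,-2,0],"spin": 0},
    {"jaw": 1,"delta_pos": [0,-4,0],"spin": 0},
    {"jaw": 1,"delta_pos": [0,-6,0],"spin": 0},
    {"jaw": 1,"delta_pos": [0,-8,0],"spin": 0},
    {"jaw": 1,"delta_pos": [0,-10,0],"spin": 0},
    {"jaw": 1,"delta_pos": [0,-10,0],"spin": 0},
    {"jaw": 1,"delta_pos": [0,-10,0],"spin": 0},
    {"jaw": 1,"delta_pos": [0,-10,0],"spin": 0},
  ],
)

```text
time_s: 47.9
ee_pos: [533.0, -40.0, 21.0]
ee_rot: [-179.8, 0.1, 90.8]
force: [16.7, 1.4, -2.8]
gripper_width: 0.5
```

>>> apply_moves(
  plan=[
    {"jaw": 1,"delta_pos": [0,8,0],"spin": 0},
    {"jaw": 0,"delta_pos": [0,15,-40],"spin": 0},
    {"jaw": 0,"delta_pos": [0,15,-90],"spin": 0},
    {"jaw": 0,"delta_pos": [40,5,-130],"spin": -0.18},
    {"jaw": 0,"delta_pos": [90,-10,-130],"spin": -0.36},
    {"jaw": 0,"delta_pos": [140,-25,-130],"spin": -0.54},
    {"jaw": 0,"delta_pos": [190,-40,-130],"spin": -0.72},
    {"jaw": 0,"delta_pos": [240,-50,-130],"spin": -0.9},
  ],
)

```text
time_s: 48.9
ee_pos: [477.7, 200.2, 150.2]
ee_rot: [-179.6, -0.2, 142.7]
force: [1.1, -0.7, 0.2]
gripper_width: 67.3
```

```bash
python3 - <<'E'
from look import *
for cam in("top","side"):
    im=grab(cam,f"l17_{cam}.png")
    for m in spotter.masks_of(cam,"cover"):
        r=m["region"]; ys,xs=np.where(r); w=unproj(cam,(xs.mean(),ys.mean()),20)
        if r.sum()<2000: continue
        p,e=fit(cam,r,coverpts,[*w[:2],1.58],np.array([5,5,.05])); print(cam,m["confidence"],p.round(3),round(e,3))
x,y=476.6,358.5
go((x,y,150,181),(x,y,60,181))
im=cv2.imread("pics/l17_top.png"); cv2.imwrite("pics/t17c.png",cv2.resize(im[170:340,150:300],None,fx=4,fy=4)[:600])
E
```

```text
side 0.74 [479.374 365.345   1.595] 0.151
t 49.1 tcp [478.7 199.4 150.2] [-179.6   -0.2  142.5] F [-0.2  0.1 -0.6] w 83.5 q [ 21.  16. 102.  -0.  62. -31.]
base xy [ 18.3 230.2]
 -> [476.6 358.5 150.  181. ] delta [ 98.6 124.8  -0.5] spin -0.673 rows 2.5
 -> [476.6 358.5  60.  181. ] delta [ 98.4 125.5  89.5] spin -0.673 rows 2.9
```

View pics/t17c.png

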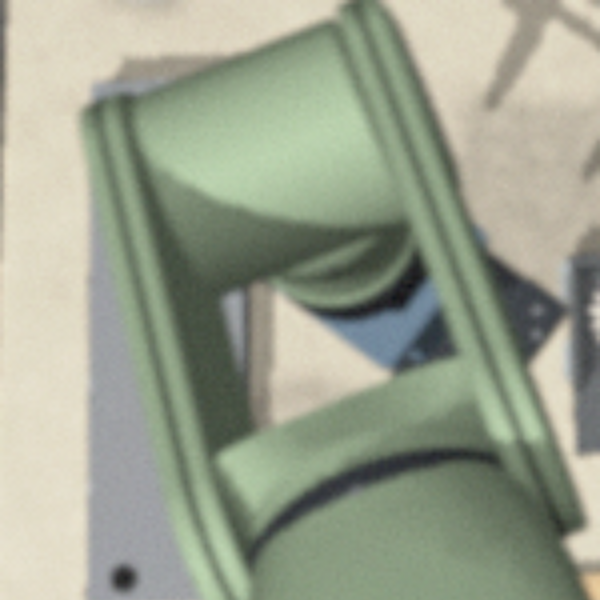

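```bash
python3 - <<'E'
from look import *
im=cv2.imread("pics/top0.png"); cv2.imwrite("pics/t0c.png",cv2.resize(im[180:330,160:230],None,fx=4,fy=4))
x,y,a=476.6,358.5,.0176+np.pi/2
def cv(X,Y,Z):
    c,s=np.cos(a),np.sin(a); return (x+c*X-s*Y,y+s*X+c*Y,Z)
cr=cv2.resize(im[180:330,160:240],None,fx=4,fy=4,interpolation=cv2.INTER_CUBIC)
def poly(P):
    uv=((proj("top",P)-[160,180]+.5)*4-.5).round().astype(int); cv2.polylines(cr,[uv.reshape(-1,1,2)],True,(0,0,255),1)
poly([cv(X,Y,26) for X,Y in((-46.5,-158),(46.5,-158),(46.5,158),(-46.5,158))])
poly([cv(X,Y,50) for X,Y in((-7,-40),(7,-40),(7,40),(-7,40))])
cv2.imwrite("pics/t0c.png",cr)
E
```

```text
(no output)
```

View pics/t0c.png

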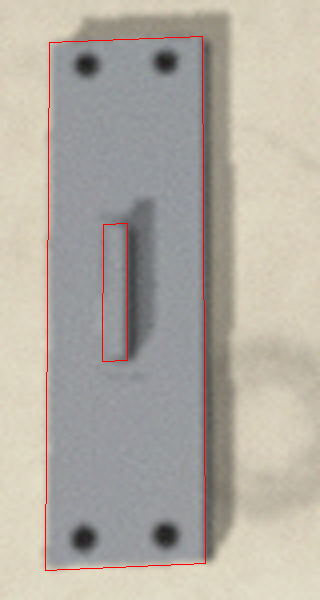

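>>> apply_moves(
  plan=[
    {"jaw": 0,"delta_pos": [25,32,0],"spin": -0.17},
    {"jaw": 0,"delta_pos": [52,66,0],"spin": -0.34},
    {"jaw": 0,"delta_pos": [78,98,0],"spin": -0.51},
    {"jaw": 0,"delta_pos": [95,120,5],"spin": -0.673},
    {"jaw": 0,"delta_pos": [98.5,125,30],"spin": -0.673},
    {"jaw": 0,"delta_pos": [98.5,125.5,60],"spin": -0.673},
    {"jaw": 0,"delta_pos": [98,125.5,75],"spin": -0.673},
    {"jaw": 0,"delta_pos": [98,125.5,75],"spin": -0.673},
  ],
)

```text
time_s: 50.1
ee_pos: [476.8, 356.8, 73.5]
ee_rot: [-179.7, -0.5, -179.1]
force: [-0.9, 0.6, -0.8]
gripper_width: 91.2
```

```bash
python3 - <<'E'
from look import *
go((477.5,358.5,28.5,181)); grab("side","s18.png"); grab("top","t18.png")
im=cv2.imread("pics/s18.png"); cv2.imwrite("pics/s18c.png",cv2.resize(im[140:280,150:350],None,fx=4,fy=4))
E
```

```text
t 50.1 tcp [476.8 356.8  73.5] [-179.7   -0.5 -179.1] F [-0.9  0.6 -0.8] w 91.2 q [ 36.  27.  97.   0.  56. -55.]
base xy [ 19.2 387.6]
 -> [477.5 358.5  28.5 181. ] delta [-1.1  1.9 45. ] spin -0.002 rows 0.7
```

View pics/s18c.png

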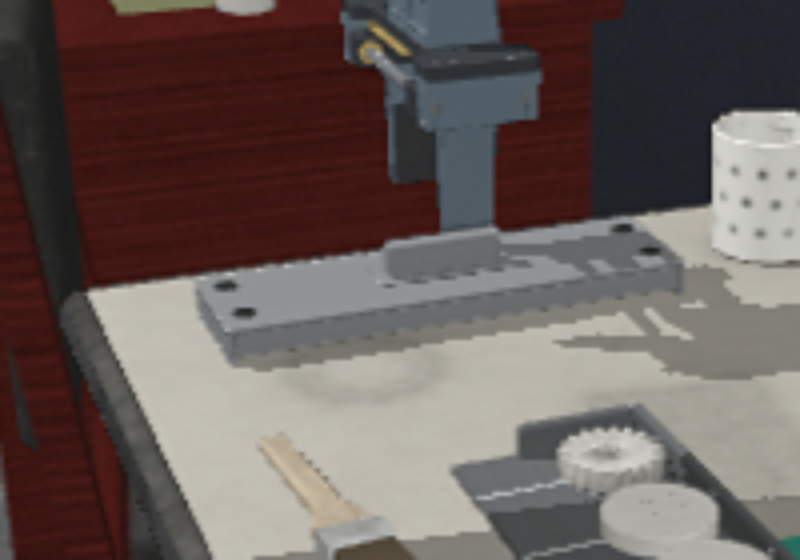

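```bash
python3 - <<'E'
from look import *
for P in((477.5,358.5,50),(476.8,356.8,73.5),(476.8-16,311,73.5),(476.8+16,311,73.5),(477.5-40,358.5,50),(477.5+40,358.5,50)):
    print(P,((proj("side",[P])[0]-[150,140])*4).round())
E
```

```text
(477.5, 358.5, 50) [438. 230.]
(476.8, 356.8, 73.5) [437. 197.]
(460.8, 311, 73.5) [435. 224.]
(492.8, 311, 73.5) [482. 218.]
(437.5, 358.5, 50) [380. 237.]
(517.5, 358.5, 50) [495. 222.]
```

>>> apply_moves(
  plan=[
    {"jaw": 0,"delta_pos": [-1,2,15],"spin": 0},
    {"jaw": 0,"delta_pos": [-1,2,30],"spin": 0},
    {"jaw": 0,"delta_pos": [-1,2,40],"spin": 0},
    {"jaw": 0,"delta_pos": [-1,2,44],"spin": 0},
    {"jaw": 0,"delta_pos": [-1,2,44.5],"spin": 0},
    {"jaw": 1,"delta_pos": [-1,2,44.5],"spin": 0},
    {"jaw": 1,"delta_pos": [-1,2,44.5],"spin": 0},
    {"jaw": 1,"delta_pos": [-1,2,44.5],"spin": 0},
  ],
  squeeze=50,
)

```text
time_s: 51.2
ee_pos: [478.6, 360.0, 31.2]
ee_rot: [-179.8, -0.3, -179.1]
force: [-0.1, 0.3, -0.5]
gripper_width: 64.1
```

>>> apply_moves(
  plan=[
    {"jaw": 1,"delta_pos": [0,0,0],"spin": 0},
    {"jaw": 1,"delta_pos": [0,0,0],"spin": 0},
    {"jaw": 1,"delta_pos": [0,0,0],"spin": 0},
    {"jaw": 1,"delta_pos": [0,0,0],"spin": 0},
    {"jaw": 1,"delta_pos": [0,0,0],"spin": 0},
    {"jaw": 1,"delta_pos": [0,0,0],"spin": 0},
    {"jaw": 1,"delta_pos": [0,0,0],"spin": 0},
    {"jaw": 1,"delta_pos": [0,0,0],"spin": 0},
  ],
)

```text
time_s: 52.2
ee_pos: [478.6, 359.9, 31.1]
ee_rot: [-179.8, -0.3, -179.1]
force: [0.2, -0.9, 0.4]
gripper_width: 13.5
```

>>> apply_moves(
  plan=[
    {"jaw": 1,"delta_pos": [0,0,-8],"spin": 0},
    {"jaw": 1,"delta_pos": [0,0,-20],"spin": 0},
    {"jaw": 1,"delta_pos": [0,0,-38],"spin": 0},
    {"jaw": 1,"delta_pos": [0,0,-56],"spin": 0},
    {"jaw": 1,"delta_pos": [0,0,-75],"spin": 0},
    {"jaw": 1,"delta_pos": [0,0,-90],"spin": 0},
    {"jaw": 1,"delta_pos": [0,0,-100],"spin": 0},
    {"jaw": 1,"delta_pos": [0,0,-100],"spin": 0},
  ],
)

```text
time_s: 53.2
ee_pos: [479.5, 360.4, 131.9]
ee_rot: [-179.9, -0.3, -179.1]
force: [-0.0, 1.2, -2.9]
gripper_width: 13.8
```

```bash
python3 - <<'E'
from look import *
x,y=b2w(20,0)
go((x,y,131,91)); grab("side","s19.png")
E
```

```text
t 53.2 tcp [479.5 360.4 131.9] [-179.9   -0.3 -179.1] F [-0.   1.2 -2.9] w 13.8 q [ 36.  24.  93.   0.  63. -55.]
base xy [ 21.9 391.1]
 -> [484.4 -30.7 131.   91. ] delta [   1.5 -391.1    1.8] spin 1.57 rows 6.3
```

View pics/s19.png

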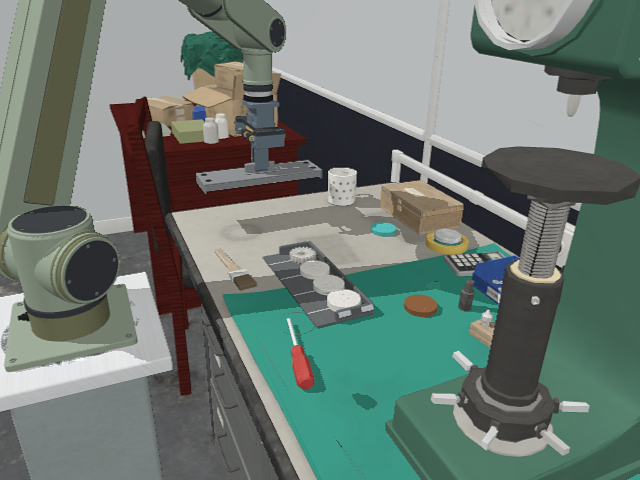

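>>> apply_moves(
  plan=[
    {"jaw": 1,"delta_pos": [0,-20,0],"spin": 0.08},
    {"jaw": 1,"delta_pos": [0,-50,0],"spin": 0.2},
    {"jaw": 1,"delta_pos": [0,-85,0],"spin": 0.34},
    {"jaw": 1,"delta_pos": [0,-120,0],"spin": 0.48},
    {"jaw": 1,"delta_pos": [0,-155,0],"spin": 0.62},
    {"jaw": 1,"delta_pos": [0,-185,0],"spin": 0.74},
    {"jaw": 1,"delta_pos": [0,-200,0],"spin": 0.8},
    {"jaw": 1,"delta_pos": [0,-200,0],"spin": 0.8},
  ],
)

```text
time_s: 54.25
ee_pos: [482.2, 159.8, 131.4]
ee_rot: [-179.6, -0.1, 135.1]
force: [0.0, -0.5, -3.4]
gripper_width: 13.8
```

```bash
python3 - <<'E'
from look import *
x,y=b2w(20,0)
go((x,y,110,91))
E
```

```text
t 54.25 tcp [482.2 159.8 131.4] [-1.796e+02 -1.000e-01  1.351e+02] F [ 0.  -0.5 -3.4] w 13.8 q [ 17.  17. 105.  -0.  59. -28.]
base xy [ 21.1 190.4]
 -> [484.4 -30.7 110.   91. ] delta [-136.1 -133.1   22. ] spin 0.769 rows 3.1
```

>>> apply_moves(
  plan=[
    {"jaw": 1,"delta_pos": [-15,-15,0],"spin": 0.08},
    {"jaw": 1,"delta_pos": [-37,-36,0],"spin": 0.2},
    {"jaw": 1,"delta_pos": [-62,-61,2],"spin": 0.34},
    {"jaw": 1,"delta_pos": [-87,-85,6],"spin": 0.48},
    {"jaw": 1,"delta_pos": [-112,-110,12],"spin": 0.62},
    {"jaw": 1,"delta_pos": [-130,-127,18],"spin": 0.72},
    {"jaw": 1,"delta_pos": [-136,-133,22],"spin": 0.769},
    {"jaw": 1,"delta_pos": [-136,-133,22],"spin": 0.769},
  ],
)

```text
time_s: 55.25
ee_pos: [484.5, -29.8, 109.7]
ee_rot: [-179.6, 0.1, 91.1]
force: [0.4, 0.1, -3.9]
gripper_width: 13.5
```

```bash
python3 - <<'E'
from look import *
x,y=b2w(20,0)
go((x,y,75,91))
for cam in("top","side"):
    im=grab(cam,f"l20_{cam}.png")
im=cv2.imread("pics/l20_side.png"); cv2.imwrite("pics/s20c.png",cv2.resize(im[150:350,220:420],None,fx=3,fy=3))
im=cv2.imread("pics/l20_top.png"); cv2.imwrite("pics/t20c.png",cv2.resize(im[180:320,260:450],None,fx=4,fy=4))
E
```

```text
t 55.25 tcp [484.5 -29.8 109.7] [-1.796e+02  1.000e-01  9.110e+01] F [ 0.4  0.1 -3.9] w 13.5 q [ -5.  16. 110.  -0.  55.  -6.]
base xy [20.1  0.8]
 -> [484.4 -30.7  75.   91. ] delta [-0.7  0.1 34.7] spin 0.001 rows 0.6
```

View pics/s20c.png

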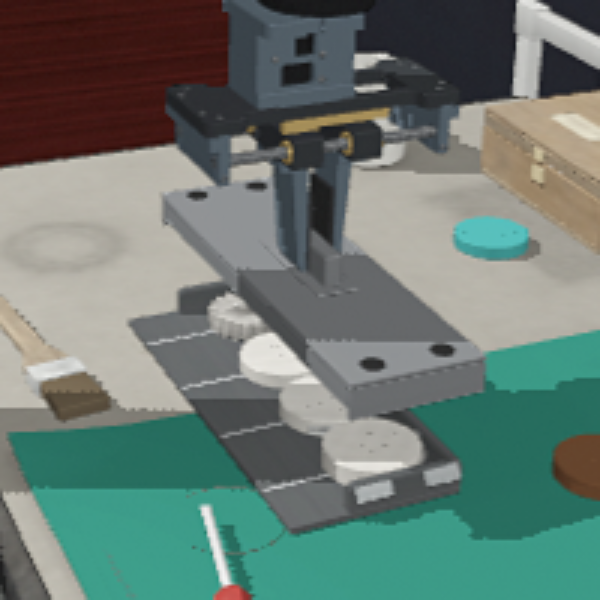

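View pics/t20c.png

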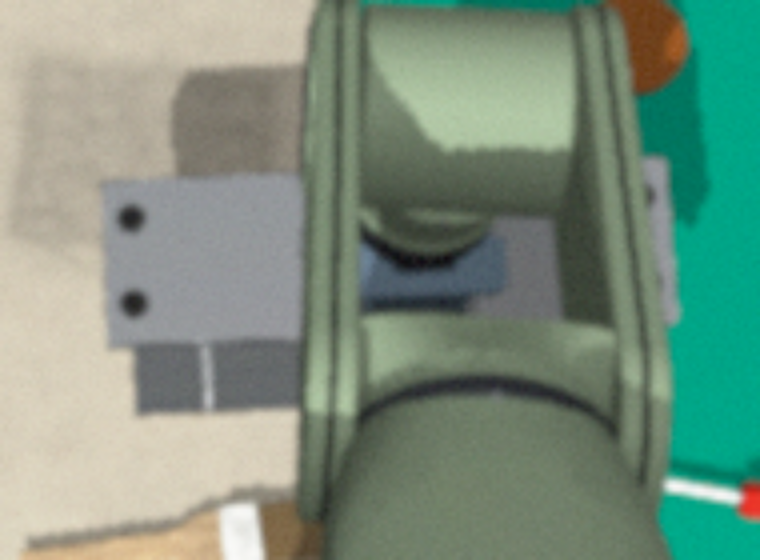

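```bash
cat > cfit.py <<'E'
from nav import *
from scipy.ndimage import map_coordinates
from scipy.optimize import least_squares
def cref(cam,img,p,z,edges,rng=10):
    g=cv2.cvtColor(cv2.imread(img),cv2.COLOR_BGR2GRAY).astype(float); p=np.array(p,float)
    def W(q,X,Y): 
        c,s=np.cos(q[2]),np.sin(q[2]); return (q[0]+c*X-s*Y,q[1]+s*X+c*Y,z)
    e2=np.arange(-rng,rng+.01,.25)
    for it in range(4):
        obs=[]
        for ax,val,lo,hi in edges:
            es=[]
            for t in np.linspace(lo,hi,14):
                pts=[W(p,val+e,t) if ax=="x" else W(p,t,val+e) for e in e2]
                uv=proj(cam,pts); v=map_coordinates(g,[uv[:,1],uv[:,0]],order=1); v=cv2.GaussianBlur(v.reshape(1,-1),(11,1),0).ravel()
                gr=np.abs(np.gradient(v)); 
                if gr.max()<.8: continue
                e=e2[gr.argmax()]; es.append(e); obs.append((ax,val,W(p,val+e,t) if ax=="x" else W(p,t,val+e)))
            if it in(0,3): print(ax,val,np.round(es,1))
        def res(q):
            c,s=np.cos(q[2]),np.sin(q[2]); r=[]
            for ax,val,w in obs:
                dx,dy=w[0]-q[0],w[1]-q[1]; r.append((c*dx+s*dy if ax=="x" else -s*dx+c*dy)-val)
            return r
        p=least_squares(res,p,loss="soft_l1",x_scale=[1,1,.01]).x
    print(cam,p.round(4),"base:",w2b(*p[:2]).round(1))
    return p
E
python3 - <<'E'
from cfit import *
E=[("y",158,-38,38),("y",-158,-38,30),("x",-46.5,75,150),("x",46.5,75,150)]
cref("top","pics/l20_top.png",[484,-30,.0174],104.7,E)
E
```

```text
y 158 [-0.8  1.  -9.  -8.5  0.8  0.8  0.2  0.2  2.  -9.  -9.  -9.  -0.8  1. ]
y -158 [-0.8 -0.8  0.8  7.  -0.2 -0.5 -0.8 -1.  -1.5  2.  -0.5 -0.8  7.8  0.2]
x -46.5 [-0.8  1.2 -0.2 -0.2  0.  -4.2 -1.5 -1.2 -1.  -0.8  1.2 -0.5 -4.5 -2.2]
x 46.5 [-1.8  0.5 -1.8 -3.2 -3.  -2.8 -0.8 -2.5  2.2  0.2  0.5 -1.2  0.8  0.8]
y 158 [-0.5  0.  -9.  -8.   1.2  3.   0.8  0.8  2.5  4.8 -8.8 -8.8  0.   1.8]
y -158 [-2.  -0.5  1.   7.5  0.5  0.   0.  -0.5  1.   0.8 -1.5  0.2  8.5 -0.5]
x -46.5 [ 0.2  2.2  0.5  0.8  1.  -3.2 -0.8 -0.5 -0.2  0.   2.   0.2 -4.  -1.8]
x 46.5 [ 1.   1.5 -0.5  1.8 -2.  -2.  -1.8 -1.8  3.   1.   1.2 -0.5 -0.5  1.8]
top [ 4.844585e+02 -3.015220e+01  2.830000e-02] base: [20.1  0.5]
```

>>> apply_moves(
  plan=[
    {"jaw": 1,"delta_pos": [-0.9,0,8],"spin": 0},
    {"jaw": 1,"delta_pos": [-0.9,0,18],"spin": 0},
    {"jaw": 1,"delta_pos": [-0.9,0,28],"spin": 0},
    {"jaw": 1,"delta_pos": [-0.9,0,36],"spin": 0},
    {"jaw": 1,"delta_pos": [-0.9,0,41],"spin": 0},
    {"jaw": 1,"delta_pos": [-0.9,0,43],"spin": 0},
    {"jaw": 1,"delta_pos": [-0.9,0,43],"spin": 0},
    {"jaw": 1,"delta_pos": [-0.9,0,43],"spin": 0},
  ],
)

```text
time_s: 56.35
ee_pos: [484.7, -30.5, 67.4]
ee_rot: [-179.7, 0.1, 91.1]
force: [0.3, 0.6, -3.8]
gripper_width: 13.7
```

```bash
python3 - <<'E'
from cfit import *
x,y=b2w(20,0)
go((x,y,50,91))
for cam in("top","side"):
    im=grab(cam,f"l21_{cam}.png")
im=cv2.imread("pics/l21_side.png"); cv2.imwrite("pics/s21c.png",cv2.resize(im[190:340,230:390],None,fx=5,fy=5)[:750])
im=cv2.imread("pics/l21_top.png"); cv2.imwrite("pics/t21c.png",cv2.resize(im[180:320,260:450],None,fx=4,fy=4))
z=env.state()["ee_pos"][2]-5.1
E=[("y",158,-38,38),("y",-158,-38,30),("x",-46.5,75,150),("x",46.5,75,150)]
cref("top","pics/l21_top.png",[484,-31,.0174],z,E,6)
E
```

```text
t 56.35 tcp [484.7 -30.5  67.4] [-1.797e+02  1.000e-01  9.110e+01] F [ 0.3  0.6 -3.8] w 13.7 q [ -5.  19. 113.  -0.  49.  -6.]
base xy [20.3  0.2]
 -> [484.4 -30.7  50.   91. ] delta [-0.1 -0.2 17.4] spin 0.002 rows 0.3
y 158 [ 0.5  1.5  0.   0.  -0.2 -0.2 -0.8  1.5  1.5 -1.  -5.2 -5.   0.8  0.5]
y -158 [-0.2 -0.5 -0.8  1.   0.5  0.  -0.2 -0.5 -0.8  0.8  0.2 -0.2  0.2 -0.8]
x -46.5 [-1.  -0.8 -0.5 -0.2 -0.2  0.2 -1.5 -1.8 -1.2 -1.2 -0.8 -0.8  1.5 -2.8]
x 46.5 [-1.2 -2.8 -2.8 -2.2 -2.2 -2.  -1.8 -1.5 -1.5 -1.  -2.8  1.8 -0.2  2.2]
y 158 [ 0.8  0.5  0.2  0.2  0.  -0.2 -2.5  0.   1.8  1.8 -5.2 -5.   1.   0.8]
y -158 [-2.  -0.5 -0.5 -0.8 -1.2  0.2  0.   1.8  1.5 -0.8  0.5  0.2  0.  -0.2]
x -46.5 [ 0.2  0.5  0.8  1.   1.   1.2 -0.2 -0.5 -0.2  0.   0.2  0.5  2.5 -1.8]
x 46.5 [ 0.2 -1.5 -1.5 -1.  -1.  -0.8 -0.5 -0.2 -0.2 -0.2 -1.8  2.8  0.8  3.2]
top [ 4.824334e+02 -3.121120e+01  1.320000e-02] base: [18.  -0.5]
```

View pics/s21c.png

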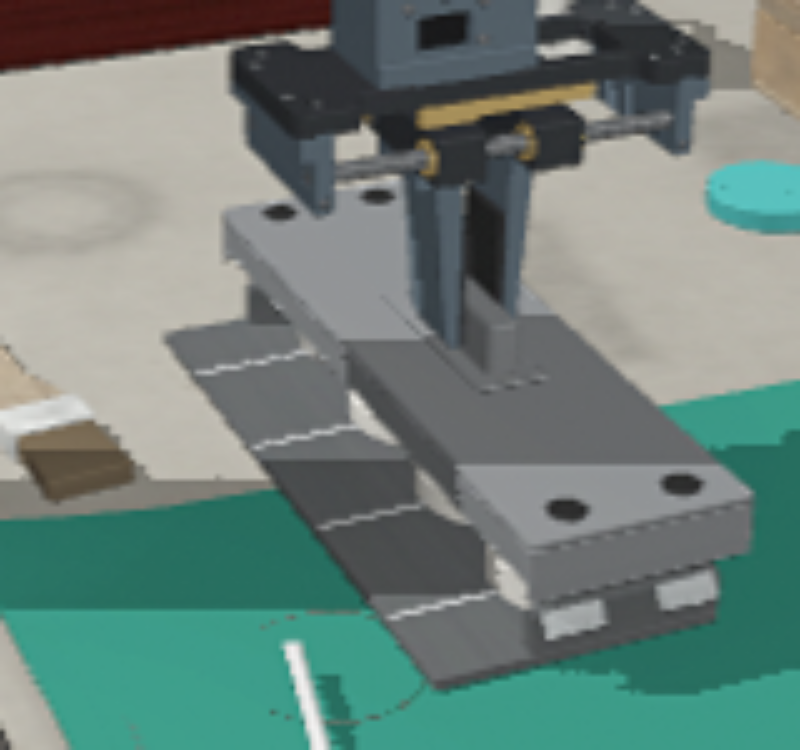

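View pics/t21c.png

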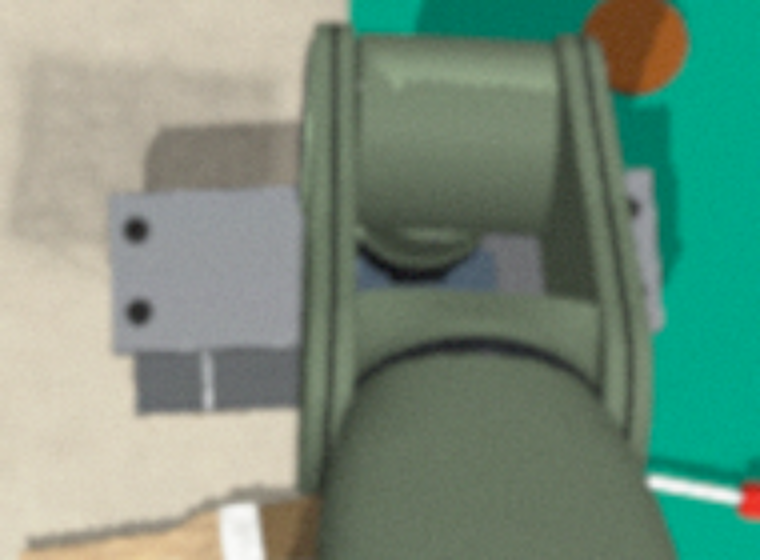

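>>> apply_moves(
  plan=[
    {"jaw": 1,"delta_pos": [0,0,3],"spin": 0},
    {"jaw": 1,"delta_pos": [0,0,6],"spin": 0},
    {"jaw": 1,"delta_pos": [0,0,9],"spin": 0},
    {"jaw": 1,"delta_pos": [0,0,11],"spin": 0},
    {"jaw": 1,"delta_pos": [0,0,13],"spin": 0},
    {"jaw": 1,"delta_pos": [0,0,15],"spin": 0},
    {"jaw": 1,"delta_pos": [0,0,16.5],"spin": 0},
    {"jaw": 1,"delta_pos": [0,0,17],"spin": 0},
  ],
)

```text
time_s: 57.45
ee_pos: [484.5, -30.5, 50.3]
ee_rot: [-179.7, 0.1, 91.1]
force: [-0.6, 0.8, -4.3]
gripper_width: 13.7
```

>>> apply_moves(
  plan=[
    {"jaw": 1,"delta_pos": [0,0,1],"spin": 0},
    {"jaw": 1,"delta_pos": [0,0,2],"spin": 0},
    {"jaw": 1,"delta_pos": [0,0,3],"spin": 0},
    {"jaw": 1,"delta_pos": [0,0,3.5],"spin": 0},
    {"jaw": 1,"delta_pos": [0,0,4],"spin": 0},
    {"jaw": 1,"delta_pos": [0,0,4.5],"spin": 0},
    {"jaw": 1,"delta_pos": [0,0,4.5],"spin": 0},
    {"jaw": 1,"delta_pos": [0,0,4.5],"spin": 0},
  ],
)

```text
time_s: 58.45
ee_pos: [484.9, -30.6, 46.9]
ee_rot: [-179.7, 0.1, 91.1]
force: [-2.6, -1.3, 8.6]
gripper_width: 13.6
```

```bash
python3 - <<'E'
from cfit import *
go()
for cam in("top","side"):
    im=grab(cam,f"l22_{cam}.png")
im=cv2.imread("pics/l22_side.png"); cv2.imwrite("pics/s22c.png",cv2.resize(im[190:340,230:390],None,fx=5,fy=5)[:750])
E
```

```text
t 58.45 tcp [484.9 -30.6  46.9] [-1.797e+02  1.000e-01  9.110e+01] F [-2.6 -1.3  8.6] w 13.6 q [ -5.  21. 114.  -0.  45.  -6.]
base xy [20.5  0.1]
```

View pics/s22c.png

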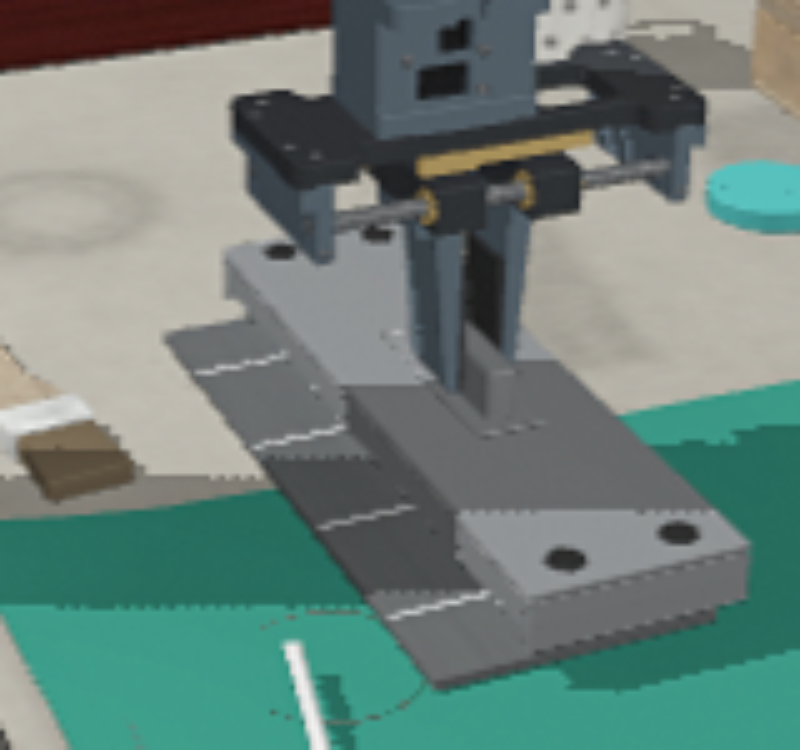

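>>> apply_moves(
  plan=[
    {"jaw": 0.7,"delta_pos": [0,0,0],"spin": 0},
    {"jaw": 0.7,"delta_pos": [0,0,0],"spin": 0},
    {"jaw": 0.7,"delta_pos": [0,0,0],"spin": 0},
    {"jaw": 0.7,"delta_pos": [0,0,-15],"spin": 0},
    {"jaw": 0.7,"delta_pos": [0,0,-35],"spin": 0},
    {"jaw": 1,"delta_pos": [0,0,-50],"spin": 0},
    {"jaw": 1,"delta_pos": [-40,0,-55],"spin": 0},
    {"jaw": 1,"delta_pos": [-80,0,-50],"spin": 0},
  ],
)

```text
time_s: 59.55
ee_pos: [487.5, -111.2, 97.8]
ee_rot: [-179.9, 0.2, 91.2]
force: [0.4, -0.4, -0.1]
gripper_width: 1.0
```

```bash
python3 - <<'E'
from cfit import *
x,y=b2w(20,-142)
go((x,y,48,91),(x,y,30,91))
grab("side","l23_side.png"); grab("top","l23_top.png")
im=cv2.imread("pics/l23_side.png"); cv2.imwrite("pics/s23c.png",cv2.resize(im[190:340,230:390],None,fx=5,fy=5)[:750])
E
```

```text
t 59.55 tcp [ 487.5 -111.2   97.8] [-179.9    0.2   91.2] F [ 0.4 -0.4 -0.1] w 1.0 q [-14.  18. 109.  -0.  53. -15.]
base xy [ 21.7 -80.6]
 -> [ 486.9 -172.6   48.    91. ] delta [-61.3  -1.8  50. ] spin 0.003 rows 1.3
 -> [ 486.9 -172.6   30.    91. ] delta [-61.2  -1.7  68. ] spin 0.003 rows 1.5
```

View pics/s23c.png

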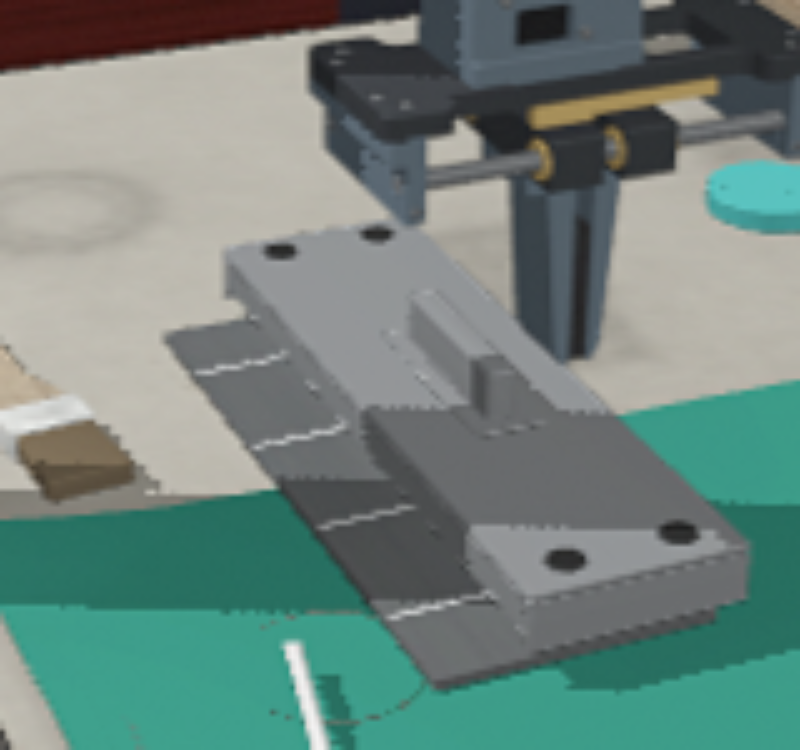

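>>> apply_moves(
  plan=[
    {"jaw": 1,"delta_pos": [-30,-1,0],"spin": 0},
    {"jaw": 1,"delta_pos": [-56,-2,10],"spin": 0},
    {"jaw": 1,"delta_pos": [-61,-2,30],"spin": 0},
    {"jaw": 1,"delta_pos": [-61,-2,45],"spin": 0},
    {"jaw": 1,"delta_pos": [-61,-2,50],"spin": 0},
    {"jaw": 1,"delta_pos": [-61,-2,53],"spin": 0},
    {"jaw": 1,"delta_pos": [-61,-2,56],"spin": 0},
    {"jaw": 1,"delta_pos": [-61,-2,58],"spin": 0},
  ],
)

```text
time_s: 60.65
ee_pos: [486.5, -174.6, 40.8]
ee_rot: [-179.9, 0.3, 91.0]
force: [-1.9, -0.9, 14.6]
gripper_width: 0.6
```

>>> apply_moves(
  plan=[
    {"jaw": 1,"delta_pos": [0,0,1.5],"spin": 0},
    {"jaw": 1,"delta_pos": [0,0,3],"spin": 0},
    {"jaw": 1,"delta_pos": [0,0,4],"spin": 0},
    {"jaw": 1,"delta_pos": [0,0,5],"spin": 0},
    {"jaw": 1,"delta_pos": [0,0,6],"spin": 0},
    {"jaw": 1,"delta_pos": [0,0,7],"spin": 0},
    {"jaw": 1,"delta_pos": [0,0,7],"spin": 0},
    {"jaw": 1,"delta_pos": [0,0,7],"spin": 0},
  ],
)

```text
time_s: 61.65
ee_pos: [486.4, -174.5, 33.6]
ee_rot: [-179.9, 0.3, 91.0]
force: [0.3, 0.2, 0.3]
gripper_width: 0.4
```

>>> apply_moves(
  plan=[
    {"jaw": 1,"delta_pos": [0,0,1],"spin": 0},
    {"jaw": 1,"delta_pos": [0,0,2],"spin": 0},
    {"jaw": 1,"delta_pos": [0,0,3],"spin": 0},
    {"jaw": 1,"delta_pos": [0,0,3.5],"spin": 0},
    {"jaw": 1,"delta_pos": [0,0,4],"spin": 0},
    {"jaw": 1,"delta_pos": [0,0,4],"spin": 0},
    {"jaw": 1,"delta_pos": [0,0,4],"spin": 0},
    {"jaw": 1,"delta_pos": [0,0,4],"spin": 0},
  ],
)

```text
time_s: 62.65
ee_pos: [486.6, -174.6, 32.9]
ee_rot: [-179.9, 0.3, 91.0]
force: [-6.0, 2.1, 25.7]
gripper_width: 0.5
```

```bash
python3 - <<'E'
from cfit import *
x,y=b2w(20,142)
go((x,y,90,91),(x,y,48,91))
E
```

```text
t 62.65 tcp [ 486.6 -174.6   32.9] [-179.9    0.3   91. ] F [-6.   2.1 25.7] w 0.5 q [-21.  24. 111.  -0.  45. -22.]
base xy [  19.7 -143.9]
 -> [481.9 111.3  90.   91. ] delta [ 2.857e+02  1.000e-01 -5.850e+01] spin -0.001 rows 4.7
 -> [481.9 111.3  48.   91. ] delta [ 2.859e+02  1.000e-01 -1.650e+01] spin -0.001 rows 4.6
```

>>> apply_moves(
  plan=[
    {"jaw": 1,"delta_pos": [0,0,-35],"spin": 0},
    {"jaw": 1,"delta_pos": [15,0,-70],"spin": 0},
    {"jaw": 1,"delta_pos": [75,0,-75],"spin": 0},
    {"jaw": 1,"delta_pos": [135,0,-75],"spin": 0},
    {"jaw": 1,"delta_pos": [195,0,-75],"spin": 0},
    {"jaw": 1,"delta_pos": [250,0,-70],"spin": 0},
    {"jaw": 1,"delta_pos": [284,0,-55],"spin": 0},
    {"jaw": 1,"delta_pos": [286,0,-25],"spin": 0},
  ],
)

```text
time_s: 63.65
ee_pos: [482.9, 114.1, 56.8]
ee_rot: [179.8, 0.2, 91.2]
force: [-0.6, -0.1, 0.6]
gripper_width: 0.4
```

>>> apply_moves(
  plan=[
    {"jaw": 1,"delta_pos": [0,0,5],"spin": 0},
    {"jaw": 1,"delta_pos": [0,0,9],"spin": 0},
    {"jaw": 1,"delta_pos": [0,0,12],"spin": 0},
    {"jaw": 1,"delta_pos": [0,0,14],"spin": 0},
    {"jaw": 1,"delta_pos": [0,0,16],"spin": 0},
    {"jaw": 1,"delta_pos": [0,0,18],"spin": 0},
    {"jaw": 1,"delta_pos": [0,0,20],"spin": 0},
    {"jaw": 1,"delta_pos": [0,0,20],"spin": 0},
  ],
)

```text
time_s: 64.65
ee_pos: [484.4, 114.0, 38.5]
ee_rot: [179.6, 0.2, 91.2]
force: [-0.6, -1.6, 9.8]
gripper_width: 0.2
```

>>> apply_moves(
  plan=[
    {"jaw": 1,"delta_pos": [0,0,1],"spin": 0},
    {"jaw": 1,"delta_pos": [0,0,2.5],"spin": 0},
    {"jaw": 1,"delta_pos": [0,0,4],"spin": 0},
    {"jaw": 1,"delta_pos": [0,0,5.5],"spin": 0},
    {"jaw": 1,"delta_pos": [0,0,7],"spin": 0},
    {"jaw": 1,"delta_pos": [0,0,8],"spin": 0},
    {"jaw": 1,"delta_pos": [0,0,9],"spin": 0},
    {"jaw": 1,"delta_pos": [0,0,9],"spin": 0},
  ],
)

```text
time_s: 65.65
ee_pos: [484.5, 113.9, 32.6]
ee_rot: [179.6, 0.2, 91.2]
force: [-7.0, -1.4, 27.3]
gripper_width: 0.5
```

>>> apply_moves(
  plan=[
    {"jaw": 1,"delta_pos": [0,0,-40],"spin": 0},
    {"jaw": 1,"delta_pos": [20,0,-90],"spin": 0},
    {"jaw": 1,"delta_pos": [70,0,-130],"spin": 0},
    {"jaw": 1,"delta_pos": [120,0,-150],"spin": 0},
    {"jaw": 1,"delta_pos": [170,0,-150],"spin": 0},
    {"jaw": 1,"delta_pos": [220,0,-150],"spin": 0},
    {"jaw": 1,"delta_pos": [240,0,-150],"spin": 0},
    {"jaw": 1,"delta_pos": [240,0,-150],"spin": 0},
  ],
)

```text
time_s: 66.65
ee_pos: [478.3, 354.6, 181.0]
ee_rot: [179.6, 0.3, 91.3]
force: [-0.3, -0.8, 0.5]
gripper_width: 0.2
```

```bash
python3 - <<'E'
from cfit import *
go()
grab("side","l25_side.png"); grab("top","l25_top.png")
for n,o,cam in(("l25_side","s25c","side"),("l25_top","t25c","top")):
    im=cv2.imread(f"pics/{n}.png"); y0,y1,x0,x1=(190,340,230,390) if cam=="side" else (200,310,270,440)
    sc=5 if cam=="side" else 4
    cv2.imwrite(f"pics/{o}.png",cv2.resize(im[y0:y1,x0:x1],None,fx=sc,fy=sc))
E=[("y",158,-38,38),("y",-158,-38,38),("x",-46.5,-150,150),("x",46.5,-150,150)]
cref("top","pics/l25_top.png",[484,-31,.0174],32.5,E,6)
E
```

```text
t 66.65 tcp [478.3 354.6 181. ] [179.6   0.3  91.3] F [-0.3 -0.8  0.5] w 0.2 q [36. 21. 90. -0. 69. 35.]
base xy [ 20.6 385.3]
y 158 [ 0.  -0.2  1.8 -0.5 -0.8  1.5  1.2 -1.   1.2  0.8  3.  -5.   2.2  0. ]
y -158 [ 0.2 -0.2 -0.2  1.2  1.   0.5 -0.2 -0.2  1.5  1.   0.5  0.  -0.2  1.8]
x -46.5 [ 2.   0.5  3.8  0.2  3.2  2.   0.8  1.5 -2.   3.5 -0.2 -1.8  1.5 -2. ]
x 46.5 [ 2.2  3.2  1.8  3.   1.8  0.   3.   0.2 -1.   2.2 -1.5 -0.5 -2. ]
y 158 [ 0.2 -0.2 -0.2 -0.8 -1.   1.   1.  -1.8  2.5  0.2  2.   1.8  1.  -1. ]
y -158 [ 0.   1.8  1.2 -1.   0.5  0.  -0.8  1.  -1.5  0.2 -0.5 -1.  -0.2 -1.5]
x -46.5 [-0.8 -2.   1.5 -1.8  1.8  0.8 -0.2  0.8 -2.5  3.2 -0.2 -1.5  2.2 -1. ]
x 46.5 [-0.2  0.8 -0.5  0.8  0.   1.   0.  -2.2 -1.   2.2 -1.   0.2]
top [ 4.848566e+02 -3.042670e+01  3.020000e-02] base: [20.5  0.2]
```

View pics/s25c.png

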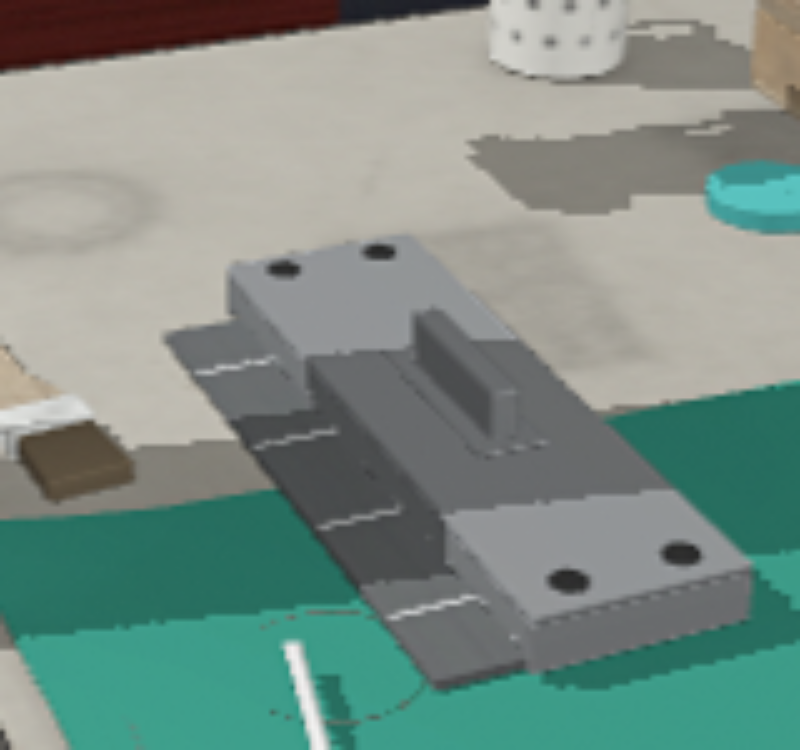

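View pics/t25c.png

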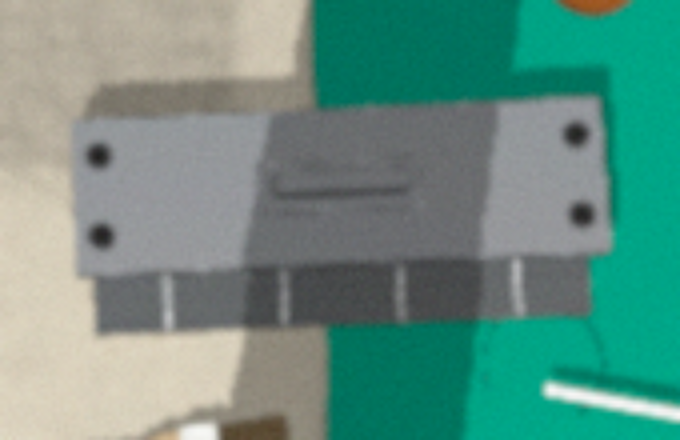

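```bash
python3 - <<'E'
from cfit import *
SB=[461.1,-34.9,.0160]
im=cv2.imread("pics/l25_side.png"); cr=cv2.resize(im[190:340,230:390],None,fx=5,fy=5,interpolation=cv2.INTER_CUBIC)
for z,col in((32.5,(0,0,255)),(41.5,(0,255,255))):
    P=[(*b2w(20.3+X*np.cos(.005)-Y*.005,Y,SB),z) for X,Y in((-46.5,-158),(46.5,-158),(46.5,158),(-46.5,158))]
    uv=((proj("side",P)-[230,190]+.5)*5-.5).round().astype(int); cv2.polylines(cr,[uv.reshape(-1,1,2)],True,col,1)
cv2.imwrite("pics/ov.png",cr)
E
```

```text
(no output)
```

View pics/ov.png

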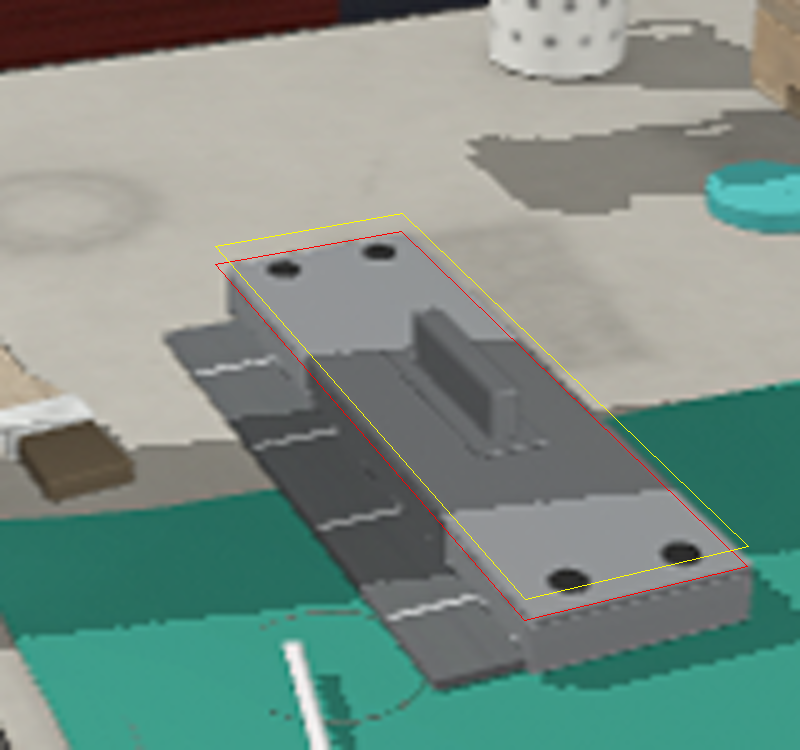

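```bash
python3 - <<'E'
from workcell import env
print(env.job_done(), env.state()["time_s"])
E
```

```text
the job is handed in; nothing more can be done
the job is handed in; nothing more can be done
```

I packed three plain discs and the gear on the base, each against the fence on its own mark. The cover is pressed home at both ends, and I handed the job in at about 67 s. The hand-in gave no verdict.

| Piece | Mark |
|---|---|
| Gear | 1 |
| Two 64 mm discs | 2 and 3 |
| 65 mm disc | 4 |

**Row:** The last clear top picture put the discs at base y ≈ -103.5 and -35. The gear and the third disc were partly hidden from above. The side camera, corrected for its offset, put them at about +107.5 and +35. All readings are inside the 5 mm band except the side camera's -97 for the 65 mm disc. That fit was partly hidden by the end wall, so I trusted the top camera there. Pushing each piece against the fence met a firm stop.

**Cover:** Each end gave way under the press and then held firm at 26–27 N, with the plate at 32.9 and 32.6 mm against 32.5 mm expected. The top camera put the cover centre at (20.5, 0.2) mm in the base frame against (20, 0). Its outline in the side picture matched the fully home height, apart from a few pixels at the far end.

**Checks that disagreed or could not be made:**
- The two cameras differ by about 3–4 mm in absolute position, so I used each camera's own fit of the base.
- The fitted cover turn differed from the base by about 0.013 rad, against a limit of 0.06.
- I could not see the pieces after the cover went on. The last view of them was just before it was lowered.
- The catches were judged from the press force and plate height, not seen one by one.

The dark pin was not touched.

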